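Lock the bath thermometer onto its ball stand

ROBOT

A 6-joint arm with a two-finger parallel gripper is mounted at the origin on the work surface. World frame = base frame: x ahead of the robot, y to its left, z up, the work surface at z = 0. Lengths are in m, angles in degrees, forces in N, time in s.
With the tool pointing down it reaches from about 0.4 to 0.825 m from the base axis. Payload 7 kg.
Tool frame: the origin (TCP) lies between the finger pads; the fingertips stand 8 mm ahead of it and the grasp point (between the pads) lies 11 mm behind it (bot.finger_overhang is the distance from the TCP to the fingertips, in m); z points along the fingers, x is the direction in which the jaws open and shut, and the axes are right-handed (so a half turn about z gives the same grasp; the last joint's range is limited). The gripper opens to 85 mm and grips with 20 to 120 N. Pads are 22 mm wide; open, the fingers measure 114 mm over their backs; the gripper's body (76 mm by 85 mm) begins 54 mm behind the grasp point. The pads swing forward as they close: fully open they stand 13 mm farther back than shut.
Start: joints at [-48.352, 20.546, 0.682, 0, -70.136, -16.507], TCP at [0.287, -0.611, 0.219] pointing down, gripper open.
Joint ranges: [-176.03, 176.03], [-82.01, 121.73], [-58.28, 71.71], [-173.87, 95.51], [-174.79, -0.11], [-173.66, 173.66]. Speed limits (degrees/s): [136.94, 136.94, 172.46, 180, 180, 180].

INTERFACE

Orientations are given as a 3x3 rotation matrix whose columns are the frame's x, y, z axes.
In Python, from plant import bot, eyes gives the robot as it stands.
- The arm moves only by the tool step_arm, never from a script. Its argument "moves" is a list of rows, each a list of 7 numbers: the shift along the world's x, y, z in cm, then the turn, a rotation vector about the world's x, y, z in rad, then the closure in counts, from 0 (fully open) to 255 (shut). In form: [[tx, ty, tz, ax, ay, az, grip], ...]. A call has 1 to 10 rows; each row is the pose to reach, as a shift and turn from the pose commanded when the call began; what a row does not reach only later rows make up. A row lasts 1/10 s, in which the tool goes at most 50 mm and 8.59 degrees, less where a joint would pass 70% of its speed; a pose out of reach is approached as far as the arm can. A call with a gripper value outside its range is refused whole. The fingers move at their own pace and stop on an object; "grip_force" is the grip in N (left out, the last holds). Time passes only in rows, so rows that repeat a pose let the fingers close. It gives the time, the measured TCP pose, the force and the opening at its end, in the units of the state.
- bot.get_state(): the state, without advancing time (a new reading comes with each control period).
- eyes.snapshot(name): name is "side" or "top" or "wrist"; returns a dict with "image" (400x640x3 uint8, red, green, blue), "camera_matrix" (3x3 intrinsics, pixels), "T" (4x4, takes a point from camera to world coordinates); the wrist camera has in their place "tool_from_camera" (4x4, takes a point from camera to tool coordinates, whose origin is the TCP and whose axes are the tool frame's). Camera axes: x right, y up, looking along -z (the intrinsics and any distortion apply to the point x, -y, -z); pixel columns grow to the right and rows downward; lengths in m; the calibration is good to about 2 mm. The wrist camera is an equidistant fisheye: a pixel r from the principal point sees the ray r / f radians off the axis. A picture is of the moment at which its call begins: read the wrist's pose just before it. There is no depth.
- bot.finish_job(): hands the job in, once; it reports no verdict.
The state is a dict: "time": time; "q": joint angles; "dq": joint speeds; "tau": joint torques, N m; "ee_pos": TCP position; "tcp_rot": TCP orientation; "ft_force": force on the tool from outside, world axes, zero at the start; "ft_torque": the same for the moment, N m; "width": opening from 0.0 (shut) to 1.0 (fully open).
Only numpy, scipy, OpenCV 4.12 (cv2) and the standard library are available. Lean on these libraries where they do the work, as an engineer would, in place of code of your own. Each camera call takes 0.05 s, during which the arm holds its last target. There are 200 camera calls.

TASK

Mount the bath thermometer on the ball stand: swing the red handle of its coupler up, well past halfway, lower the coupler over the steel ball until its foot sits flat on the stand's rubber pad, then press the handle fully down to lock it. Set it down by feel and let go only once it rests there, press gently, never dropping or ramming it onto the stand (25 N at most), and leave the other things on the trolley where they are.

Things in the scene. Friction and masses are not known exactly. Their poses are not given: they have to be found in the camera images.
- coupler: loose thermometer head, 0.77 kg +-15%, upright on the trolley. Origin: centre of the socket mouth, on the foot's flat underside; z up, +x to the white display, -x to the red handle. Blue socket housing 55 mm across, 54 high; bore 40.6 mm across from below, 49.5 deep. Foot x = -72 to +66 mm, 36 mm wide at the tail, 50 at the toe. Display 18 x 76 x 46 mm centred at x = 41 mm, 52 to 98 mm high
- grip_block (a point): centre of the black grip block on the coupler's roof, the place to take it: 26 mm (coupler's x) by 24 mm (y) by 44 mm high, on the socket's axis, 54 to 98 mm above the underside, this point 76 mm above it. Take it across y, where both sides are free
- handle (a joint): angle of the red handle, rad: 0 fully down (level, pointing to the coupler's -x), 1.2 fully up; starts near 0. Stiff hinge, 0.10 N m of friction, stays where it is left. Below it hangs a steel pawl: with the handle down it reaches into the bore, in the ball's way; above 0.5 rad it is clear. It swings home under the ball only when the ball is fully in the socket
- hinge (a point): the handle's hinge, its axis along the coupler's y: at x = -34 mm, z = 38 mm of the coupler's frame
- handle_bar (a point): centre of the round red cross-bar at the handle's end: 34 mm long along the coupler's y, 13 mm thick, with rounded ends, 72 mm from the hinge axis; 38 mm above the coupler's underside when the handle is down and then 34 mm beyond the foot's tail. Pulled up hard, the loose head tips about its toe instead; pushed straight down while steep, it jams
- stand: fixed upright ball stand, round about one axis: grey foot 136 mm across, black sleeve, steel column, plate 144 mm across, faced with an 11 mm black rubber pad, and above it a steel ball 38 mm across on an 18 mm neck. Origin: centre of the foot's underside, z up. The seated coupler's underside rests flat on the pad, with about 1.3 mm free all round the ball; any yaw will do
- sleeve_top (a point): top of the black sleeve on the stand's axis, 30 mm above the stand's origin. The column in it is height-adjustable and clamped (does not move): the pad's top is anywhere from 48 to 98 mm above the stand's origin, not known more exactly, so it must be felt. Ball centre 27 mm, ball top 46 mm above the pad's top; the pad gives 1 mm per 10 N and must not take over 25 N
- scanner: bystander: black hand-held thermometer, 50 x 150 x 22 mm, lying down; origin at the centre of its underside
- spray: bystander: blue bottle 52 mm across, 120 mm high; origin at the centre of its underside
- tube_rack: bystander: yellow rack 70 x 130 x 40 mm with tubes to 72 mm high; origin at the centre of its underside

How it is judged:
By the outcome, as a careful person would: the job done as asked, in the order asked, and still so for the second after the job is handed in, with the robot touching nothing.
It also fails if it takes over 64 s, if anything falls off the work surface, if the arm or the gripper's body presses on something with over 40 N, if the wrist force passes 120 N, or if a joint passes its speed limit or range.

## Working session

There is one attempt and no reset: what is moved stays moved. The work goes in short steps, Python scripts to look and compute and a tool call to move; the robot and the scene stay as the last step left them, time stands still between calls to the robot, and variables do not carry over. Pictures are saved under pics/ and viewed, about 8 in all and at most 12, crops included, and the job is handed in when it is done.

Besides the shell and the picture viewer there is one more tool, called in YAML: its name, and indented under it one key for each argument. step_arm: Moves the arm, as the interface text tells. Its arguments: {"type":"object","properties":{"moves":{"type":"array"},"grip_force":{"type":"number"}},"required":["moves"]}

```bash
ls; mkdir -p pics
python3 - <<'E'
from plant import bot, eyes
import cv2,numpy as np
s=bot.get_state();print({k:np.round(v,3).tolist() for k,v in s.items()})
for n in ["side","top"]:
    d=eyes.snapshot(n);cv2.imwrite(f"pics/{n}0.png",d["image"][:,:,::-1]);np.savez(f"pics/{n}0.npz",**d)
    print(n,np.round(d["camera_matrix"],1).tolist(),np.round(d["T"],3).tolist(),d.keys())
a=cv2.imread("pics/side0.png");b=cv2.imread("pics/top0.png")
E
```

```text
pics
{'time': 0.0, 'q': [-48.351, 20.592, 0.634, -0.019, -70.137, -16.507], 'dq': [-0.026, 0.03, -0.07, -0.088, -0.041, 0.043], 'tau': [-0.0, -58.332, 29.342, 6.937, -0.006, -0.0], 'ee_pos': [0.287, -0.611, 0.218], 'tcp_rot': [[-0.425, 0.905, -0.001], [0.905, 0.425, 0.001], [0.002, -0.0, -1.0]], 'ft_force': [-0.244, 1.331, -0.972], 'ft_torque': [0.008, -0.043, 0.005], 'width': 0.995}
side [[371.6, 0.0, 318.3], [0.0, 371.6, 198.0], [0.0, 0.0, 1.0]] [[1.0, 0.011, -0.02, 0.572], [-0.022, 0.766, -0.642, -0.633], [0.008, 0.642, 0.766, 0.827], [0.0, 0.0, 0.0, 1.0]] dict_keys(['image', 'camera_matrix', 'T'])
top [[371.1, 0.0, 316.7], [0.0, 371.1, 201.3], [0.0, 0.0, 1.0]] [[0.025, 0.999, -0.04, 0.546], [-0.999, 0.025, 0.019, 0.009], [0.02, 0.039, 0.999, 1.019], [0.0, 0.0, 0.0, 1.0]] dict_keys(['image', 'camera_matrix', 'T'])
```

View pics/side0.png

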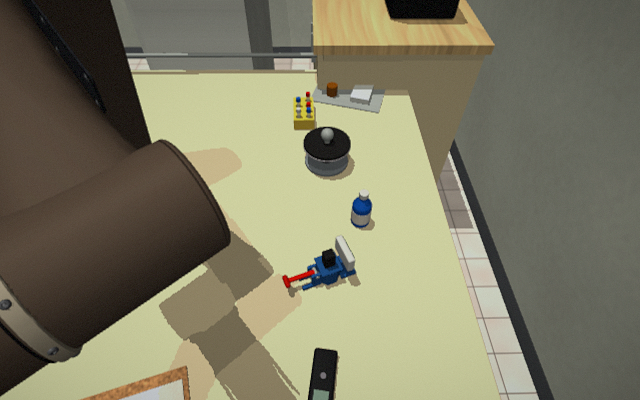

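View pics/top0.png

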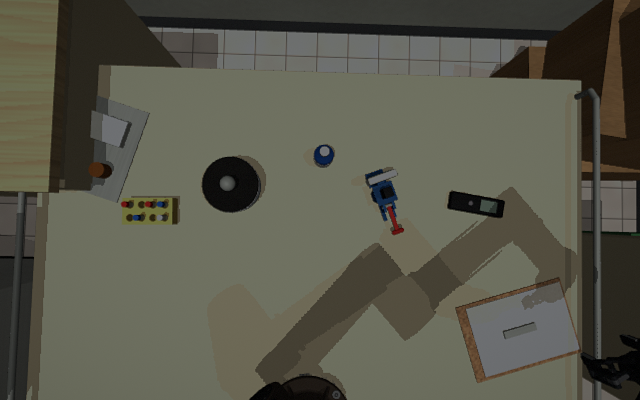

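Side view: coupler near (328,265), red bar (288,282), stand ball (327,134). Top view: coupler housing (384,192), bar (397,230), ball (228,183), pad (231,184), spray (323,155).

```bash
cat > h.py <<'E'
import numpy as np,cv2
def ray(d,u,v):
    K=d["camera_matrix"];T=d["T"];r=np.array([(u-K[0,2])/K[0,0],-(v-K[1,2])/K[1,1],-1]);return T[:3,3],T[:3,:3]@r
def plane(d,u,v,z):
    o,r=ray(d,u,v);return o+r*(z-o[2])/r[2]
def tri(a,pa,b,pb):
    A=np.zeros((3,3));B=np.zeros(3);L=[]
    for d,p in((a,pa),(b,pb)):
        o,r=ray(d,*p);r=r/np.linalg.norm(r);P=np.eye(3)-np.outer(r,r);A+=P;B+=P@o;L.append((P,o))
    x=np.linalg.solve(A,B);return x,[float(np.linalg.norm(P@(x-o))) for P,o in L]
def cents(m,mn=5):
    n,l,s,c=cv2.connectedComponentsWithStats(m.astype(np.uint8));return [(np.round(c[i],1).tolist(),s[i].tolist()) for i in range(1,n) if s[i,4]>=mn]
E
python3 - <<'E'
from h import *
S=dict(np.load("pics/side0.npz"));T=dict(np.load("pics/top0.npz"))
for n,d,(x0,x1,y0,y1) in(("side",S,(270,370,225,305)),("top",T,(355,415,160,245))):
    im=d["image"];h=cv2.cvtColor(im,cv2.COLOR_RGB2HSV)
    W=np.zeros(h.shape[:2],bool);W[y0:y1,x0:x1]=1
    H,Sa,V=[h[:,:,i].astype(int) for i in range(3)]
    print(n,"red",cents(W&((H<8)|(H>172))&(Sa>150)&(V>60)))
    print("blue",cents(W&(H>95)&(H<130)&(Sa>120)))
    print("dark",cents(W&(im.max(2)<45)))
    c=im[y0:y1,x0:x1,::-1];cv2.imwrite(f"pics/{n}c.png",cv2.resize(c,None,fx=6,fy=6,interpolation=cv2.INTER_CUBIC))
a=cv2.imread("pics/sidec.png");b=cv2.imread("pics/topc.png");im=np.zeros((510,960,3),np.uint8);im[:480,:600]=a;im[:510,600:]=b
cv2.imwrite("pics/crop1.png",cv2.resize(im,(800,425)))
# stand
im=T["image"];m=np.zeros(im.shape[:2],bool);m[145:225,190:270]=1
print("padtop",cents(m&(im.max(2)<40),50))
g=(im.min(2)>70)&(np.ptp(im.astype(int),axis=2)<25)
print("ball top",cents(m&g,20))
im=S["image"];m=np.zeros(im.shape[:2],bool);m[120:165,300:355]=1
print("pad side",cents(m&(im.max(2)<40),50));g=(im.min(2)>60)&(np.ptp(im.astype(int),axis=2)<25);m[150:]=0;print("ball side",cents(m&g,20))
E
```

```text
side red [([296.0, 277.4], [282, 270, 33, 18, 180])]
blue [([359.5, 225.6], [354, 225, 12, 3, 18]), ([327.5, 272.2], [302, 256, 53, 34, 717])]
dark [([328.2, 258.2], [322, 249, 13, 19, 199])]
top red [([394.2, 222.2], [387, 206, 17, 29, 141])]
blue [([373.6, 173.4], [366, 169, 17, 10, 63]), ([383.1, 195.9], [369, 180, 28, 41, 451])]
dark [([372.2, 175.3], [366, 171, 17, 14, 62]), ([374.4, 184.6], [371, 183, 7, 4, 16]), ([386.2, 191.6], [380, 185, 14, 14, 148]), ([373.3, 196.7], [371, 191, 6, 12, 30]), ([389.8, 202.6], [388, 202, 4, 2, 5]), ([381.4, 208.4], [379, 205, 5, 8, 20]), ([392.0, 206.7], [391, 205, 3, 4, 6])]
padtop [([230.3, 184.1], [202, 157, 57, 55, 2276])]
ball top [([226.4, 185.7], [190, 145, 80, 80, 3450]), ([225.9, 183.0], [221, 178, 11, 11, 102])]
pad side [([326.4, 144.5], [304, 127, 46, 33, 1031])]
ball side [([326.9, 134.1], [321, 128, 13, 15, 136])]
```

View pics/crop1.png

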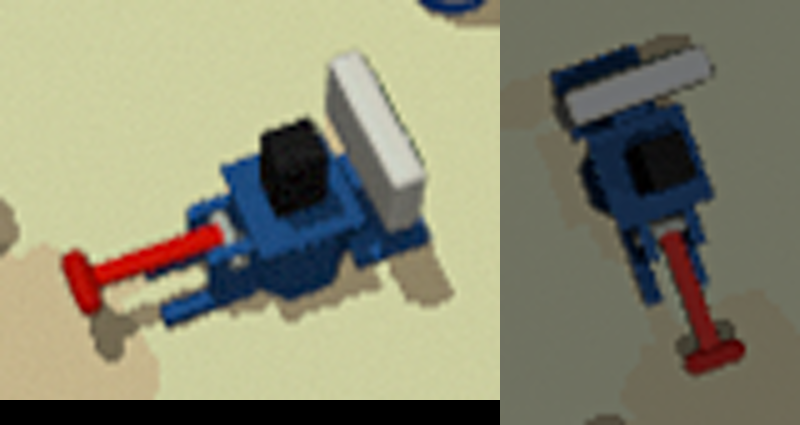

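Crop: bar centre at about (286.6,281.4) side and (397.8,231.2) top; block blob (328.2,258.2) side and (386.2,191.6) top; display is the white slab, opposite the handle.

Run:
```python
from h import *
S=dict(np.load("pics/side0.npz"));T=dict(np.load("pics/top0.npz"))
for n,a,b in(("bar",(286.6,281.4),(397.8,231.2)),("block",(328.2,258.2),(386.2,191.6)),("ball",(327,134.3),(226.1,183)),("pad",(326.6,143.6),(230.6,184.1))):
    print(n,*tri(S,a,T,b),plane(T,*b,.08))
bar=plane(T,397.8,231.2,.038);blk=plane(T,386.5,191.6,.082)
print(bar,blk,np.linalg.norm((bar-blk)[:2]),np.degrees(np.arctan2(*(blk-bar)[1::-1])))
```

```text
bar [ 0.51240827 -0.22606808  0.0421598 ] [0.0012308989216646244, 0.0012308989216647007] [ 0.51251307 -0.21705285  0.08      ]
block [ 0.61164166 -0.18645444  0.07686089] [0.0009547073788852599, 0.0009547073788849433] [ 0.61237551 -0.1857948   0.08      ]
ball [0.62150566 0.21406972 0.10849439] [0.00023665906830876634, 0.00023665906830883337] [0.62363375 0.22048715 0.08      ]
pad [0.62136178 0.20995856 0.0758678 ] [0.00011664219384913977, 0.00011664219384911051] [0.62114668 0.20908089 0.08      ]
[ 0.51103158 -0.22714453  0.038     ] [ 0.61225324 -0.18614574  0.082     ] 0.10920954461159989 22.04989927615304
```

step_arm:
  moves:
    - [22.5, 38.5, -8, 0, 0, -0.054, 0]
    - [22.5, 38.5, -8, 0, 0, -0.054, 0]
    - [22.5, 38.5, -8, 0, 0, -0.054, 0]
    - [22.5, 38.5, -8, 0, 0, -0.054, 0]
    - [22.5, 38.5, -8, 0, 0, -0.054, 0]
    - [22.5, 38.5, -8, 0, 0, -0.054, 0]
    - [22.5, 38.5, -8, 0, 0, -0.054, 0]
    - [22.5, 38.5, -8, 0, 0, -0.054, 0]
    - [22.5, 38.5, -8, 0, 0, -0.054, 0]
    - [22.5, 38.5, -8, 0, 0, -0.054, 0]
  grip_force: 25

```text
time: 1.1
ee_pos: [0.5134, -0.2219, 0.1375]
tcp_rot: [[-0.379, 0.925, -0.001], [0.925, 0.379, 0.001], [0.001, -0.001, -1.0]]
ft_force: [-0.4, -0.6, 0.1]
width: 1.0
```

```bash
cat >> h.py <<'E'
def wray(d,p,R,u,v):
    K=d["camera_matrix"];a=np.array([u-K[0,2],v-K[1,2]]);r=np.hypot(*a);th=r/K[0,0]
    c=np.array([np.sin(th)*a[0]/r,-np.sin(th)*a[1]/r,-np.cos(th)]) if r>0 else np.array([0,0,-1.])
    M=np.eye(4);M[:3,:3]=R;M[:3,3]=p;M=M@d["tool_from_camera"];return M[:3,3],M[:3,:3]@c
def wplane(d,p,R,u,v,z):
    o,r=wray(d,p,R,u,v);return o+r*(z-o[2])/r[2]
def wshot(name):
    from plant import bot,eyes
    s=bot.get_state();d=eyes.snapshot("wrist");d["p"]=s["ee_pos"];d["R"]=s["tcp_rot"];np.savez(f"pics/{name}.npz",**d);cv2.imwrite(f"pics/{name}.png",d["image"][:,:,::-1])
    print({k:np.round(s[k],4).tolist() for k in("time","ee_pos","tcp_rot","ft_force","ft_torque","width")});return d
E
python3 -c "
from h import *
d=wshot('w1');print(d['camera_matrix'],d['tool_from_camera'])"
```

```text
{'time': 1.1, 'ee_pos': [0.5134, -0.2219, 0.1375], 'tcp_rot': [[-0.3795, 0.9252, -0.0013], [0.9252, 0.3795, 0.0006], [0.001, -0.001, -1.0]], 'ft_force': [-0.4129, -0.6341, 0.097], 'ft_torque': [-0.0749, 0.0746, -0.0152], 'width': 0.9998}
[[309.70691629   0.         316.31852808]
 [  0.         309.70691629 198.22323407]
 [  0.           0.           1.        ]] [[ 9.99998984e-01 -1.49504783e-04  1.41748679e-03 -3.21289087e-04]
 [ 3.22905397e-04 -9.44865771e-01 -3.27457739e-01 -8.29180593e-02]
 [ 1.38829125e-03  3.27457864e-01 -9.44864763e-01 -1.55034407e-01]
 [ 0.00000000e+00  0.00000000e+00  0.00000000e+00  1.00000000e+00]]
```

View pics/w1.png

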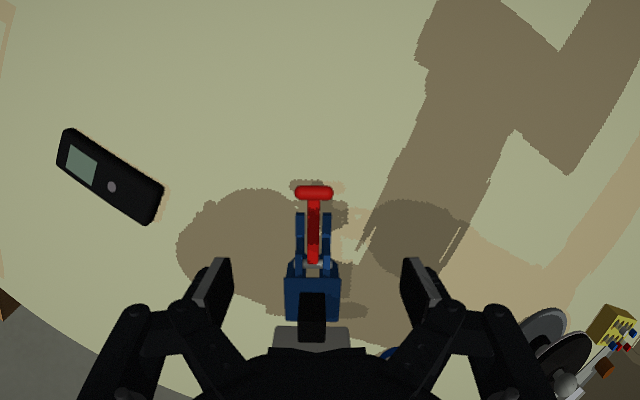

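Wrist view: bar centre (314,192), handle root (313,262), block at (313,318), jaws straddle it symmetrically and are well aligned.

Run:
```python
from h import *
d=dict(np.load("pics/w1.npz"));im=d["image"];h=cv2.cvtColor(im,cv2.COLOR_RGB2HSV).astype(int)
m=((h[:,:,0]<8)|(h[:,:,0]>172))&(h[:,:,1]>150)&(h[:,:,2]>60);m[:,450:]=0
print(cents(m));mb=m.copy();mb[200:]=0;c=cents(mb)[0][0];print(c)
b=wplane(d,d["p"],d["R"],*c,.040);k=wplane(d,d["p"],d["R"],312.5,293,.098);k2=wplane(d,d["p"],d["R"],313.5,262,.045)
bl=wplane(d,d["p"],d["R"],296.5,192,.04);br=wplane(d,d["p"],d["R"],332.5,192.5,.04)
print(b,k,k2);print(np.degrees(np.arctan2(*(k-b)[1::-1])),np.degrees(np.arctan2(*(k2-b)[1::-1])),bl,br,np.degrees(np.arctan2(*(br-bl)[1::-1])),np.linalg.norm(br-bl))
print((b-d["p"])*100)
```

```text
[([313.0, 215.7], [295, 185, 38, 79, 1280])]
[313.5, 192.5]
[ 0.51391428 -0.22494933  0.04      ] [ 0.57186031 -0.20175171  0.098     ] [ 0.57493189 -0.20014986  0.045     ]
21.817777624210102 22.118364886685946 [ 0.51902474 -0.23862539  0.04      ] [ 0.50772593 -0.20986357  0.04      ] 111.44690869173128 0.03090154301780945
[ 0.05027533 -0.30507177 -9.74881636]
```

step_arm:
  moves:
    - [0.2, 0.1, -4, 0, 0, 0, 0]
    - [0.2, 0.1, -7, 0, 0, 0, 0]
    - [0.2, 0.1, -9.5, 0, 0, 0, 0]
    - [0.2, 0.1, -11.4, 0, 0, 0, 0]
    - [0.2, 0.1, -11.4, 0, 0, 0, 0]
    - [0.2, 0.1, -11.4, 0, 0, 0, 110]
    - [0.2, 0.1, -11.4, 0, 0, 0, 110]

```text
time: 1.85
ee_pos: [0.5145, -0.2256, 0.0261]
tcp_rot: [[-0.375, 0.927, 0.002], [0.927, 0.375, -0.0], [-0.001, 0.001, -1.0]]
ft_force: [-0.2, -0.4, 0.3]
width: 0.695
```

step_arm:
  moves:
    - [0, 0, 0, 0, 0, 0, 200]
    - [0, 0, 0, 0, 0, 0, 200]
    - [0, 0, 0, 0, 0, 0, 200]
    - [0, 0, 0, 0, 0, 0, 200]
    - [0, 0, 0, 0, 0, 0, 200]
    - [0, 0, 0, 0, 0, 0, 200]
  grip_force: 20

```text
time: 2.45
ee_pos: [0.5142, -0.2251, 0.025]
tcp_rot: [[-0.376, 0.927, 0.001], [0.927, 0.376, -0.0], [-0.0, 0.001, -1.0]]
ft_force: [0.9, -0.6, 0.9]
width: 0.367
```

step_arm:
  moves:
    - [0.01, 0, 0.36, 0, 0, 0, 200]
    - [0.03, 0.01, 0.72, 0, 0, 0, 200]
    - [0.08, 0.03, 1.08, 0, 0, 0, 200]
    - [0.13, 0.05, 1.43, 0, 0, 0, 200]
    - [0.21, 0.08, 1.78, 0, 0, 0, 200]
    - [0.3, 0.12, 2.13, 0, 0, 0, 200]
    - [0.4, 0.16, 2.47, 0, 0, 0, 200]
    - [0.53, 0.21, 2.8, 0, 0, 0, 200]
    - [0.66, 0.27, 3.13, 0, 0, 0, 200]
    - [0.82, 0.33, 3.45, 0, 0, 0, 200]

```text
time: 3.45
ee_pos: [0.5221, -0.2218, 0.0598]
tcp_rot: [[-0.375, 0.927, 0.0], [0.927, 0.375, -0.0], [-0.0, 0.0, -1.0]]
ft_force: [-0.7, -0.2, -0.1]
width: 0.215
```

Run:
```python
from h import *
from plant import eyes
d=wshot('w2');s=eyes.snapshot("side")
a=cv2.resize(s["image"][215:305,260:380,::-1],(480,360),interpolation=cv2.INTER_CUBIC);b=d["image"][:,160:480,::-1]
im=np.zeros((400,800,3),np.uint8);im[:360,:480]=a;im[:,480:]=b;cv2.imwrite("pics/m2.png",im)
```

```text
{'time': 3.45, 'ee_pos': [0.5221, -0.2218, 0.0598], 'tcp_rot': [[-0.3753, 0.9269, 0.0002], [0.9269, 0.3753, -0.0002], [-0.0002, 0.0001, -1.0]], 'ft_force': [-0.7082, -0.1823, -0.0998], 'ft_torque': [0.0602, 0.0024, 0.0046], 'width': 0.2149}
```

View pics/m2.png

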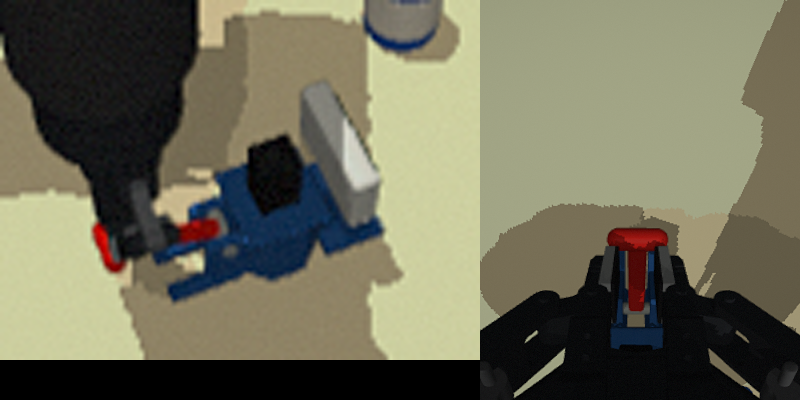

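Side crop: the bar is only slightly raised, (286,277); in the wrist crop the bar (317,238 full frame) stands beyond the pads, so it slipped out toward -x. I'll locate it.

```bash
cat >> h.py <<'E'
def wproj(d,p,R,X):
    M=np.eye(4);M[:3,:3]=R;M[:3,3]=p;M=M@d["tool_from_camera"];c=np.linalg.inv(M)@np.r_[X,1];x,y,z=c[0],-c[1],-c[2]
    r=np.hypot(x,y);th=np.arctan2(r,z);K=d["camera_matrix"];return np.array([K[0,2]+K[0,0]*th*x/r,K[1,2]+K[0,0]*th*y/r])
E
python3 - <<'E'
from h import *
d=dict(np.load("pics/w2.npz"));p,R=d["p"],d["R"]
u=np.array([.927,.375,0]);b0=np.array([.514,-.225,.038]);hg=b0+.072*u
for th in np.arange(0,.7,.1): print(round(th,1),wproj(d,p,R,hg-.072*np.cos(th)*u+[0,0,.072*np.sin(th)]))
print("hinge",wproj(d,p,R,hg),"grasp",wproj(d,p,R,p-R[:,2]*.011),"tcp",wproj(d,p,R,p))
im=d["image"];h=cv2.cvtColor(im,cv2.COLOR_RGB2HSV).astype(int)
m=((h[:,:,0]<8)|(h[:,:,0]>172))&(h[:,:,1]>150)&(h[:,:,2]>50);print(cents(m))
E
```

```text
0.0 [317.43728253 218.0206837 ]
0.1 [317.45726816 223.22698841]
0.2 [317.47639142 229.87836855]
0.3 [317.49401088 238.00359746]
0.4 [317.5093762  247.58276446]
0.5 [317.52166388 258.53313916]
0.6 [317.53004061 270.69803288]
hinge [317.26931621 308.9058625 ] grasp [317.33275153 256.67375045] tcp [317.3025017  247.00457779]
[([316.7, 257.0], [287, 228, 61, 83, 2187])]
```

step_arm:
  moves:
    - [0, 0, 3, 0, 0, 0, 200]
    - [0, 0, 7, 0, 0, 0, 200]
    - [-3.5, -1.4, 8, 0.06, -0.14, 0, 200]
    - [-7, -2.8, 8, 0.12, -0.29, 0, 200]
    - [-7, -2.8, 8, 0.18, -0.43, 0, 200]
    - [-7, -2.8, 8, 0.23, -0.57, 0, 200]
    - [-7, -2.8, 8, 0.294, -0.728, 0, 200]
    - [-7, -2.8, 6, 0.294, -0.728, 0, 200]
    - [-7, -2.8, 4, 0.294, -0.728, 0, 200]
    - [-7, -2.8, 4, 0.294, -0.728, 0, 200]

```text
time: 4.55
ee_pos: [0.4497, -0.2501, 0.0957]
tcp_rot: [[-0.37, 0.659, 0.654], [0.929, 0.259, 0.265], [0.006, 0.706, -0.708]]
ft_force: [-0.9, 0.8, 0.5]
width: 0.22
```

Run:
```python
from h import *
d=wshot('w3')
p,R=d["p"],d["R"];im=d["image"];h=cv2.cvtColor(im,cv2.COLOR_RGB2HSV).astype(int)
u=np.array([.927,.375,0]);b0=np.array([.514,-.225,.038]);hg=b0+.072*u
for th in np.arange(0,.5,.1): print(round(th,1),wproj(d,p,R,hg-.072*np.cos(th)*u+[0,0,.072*np.sin(th)]))
m=((h[:,:,0]<8)|(h[:,:,0]>172))&(h[:,:,1]>150)&(h[:,:,2]>50);print(cents(m,30))
```

```text
{'time': 4.55, 'ee_pos': [0.4497, -0.2501, 0.0957], 'tcp_rot': [[-0.3705, 0.6592, 0.6544], [0.9288, 0.2586, 0.2654], [0.0057, 0.7061, -0.7081]], 'ft_force': [-0.9285, 0.7613, 0.5273], 'ft_torque': [-0.8885, 2.2477, 0.0671], 'width': 0.2198}
0.0 [315.97073312 206.19928321]
0.1 [316.00674854 214.23990265]
0.2 [316.04849923 222.67285218]
0.3 [316.09529915 231.33939908]
0.4 [316.14628012 240.06882701]
[([315.9, 234.0], [296, 227, 41, 16, 575]), ([576.1, 267.5], [574, 264, 5, 8, 30])]
```

View pics/w3.png

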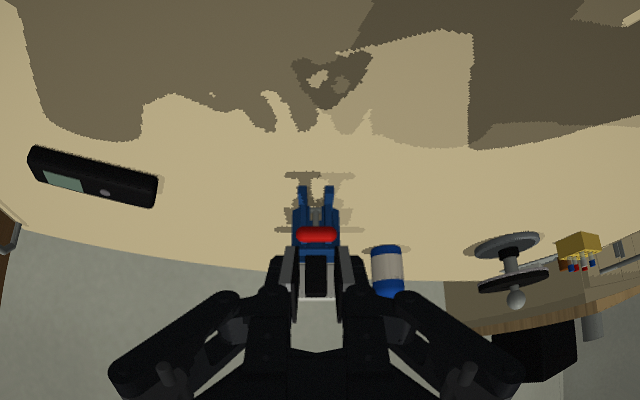

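Bar at (316,234), matching my model at about 0.33 rad; coupler not moved. Slide the fork in under the bar.

step_arm:
  moves:
    - [1.3, 0.53, -1.4, 0, 0, 0, 200]
    - [2.6, 1.06, -2.8, 0, 0, 0, 200]
    - [3.9, 1.6, -4.2, 0, 0, 0, 200]
    - [5.25, 2.12, -5.65, 0, 0, 0, 200]
    - [5.25, 2.12, -5.65, 0, 0, 0, 200]
    - [5.25, 2.12, -5.65, 0, 0, 0, 200]

```text
time: 5.2
ee_pos: [0.5051, -0.228, 0.0439]
tcp_rot: [[-0.378, 0.655, 0.655], [0.926, 0.268, 0.266], [-0.001, 0.707, -0.708]]
ft_force: [-0.0, 0.2, -0.1]
width: 0.216
```

step_arm:
  moves:
    - [0.41, 0.17, 0.15, 0, 0, 0, 200]
    - [0.63, 0.25, 0.76, 0, 0, 0, 200]
    - [0.86, 0.35, 1.27, 0, 0, 0, 200]
    - [1.21, 0.49, 1.89, 0, 0, 0, 200]
    - [1.61, 0.65, 2.46, 0, 0, 0, 200]
    - [2.07, 0.84, 2.99, 0, 0, 0, 200]
    - [2.57, 1.04, 3.46, 0, 0, 0, 200]
    - [3.11, 1.26, 3.88, 0, 0, 0, 200]
    - [3.58, 1.45, 4.17, 0, 0, 0, 200]
    - [3.58, 1.45, 4.17, 0, 0, 0, 200]

```text
time: 6.2
ee_pos: [0.541, -0.2137, 0.085]
tcp_rot: [[-0.376, 0.655, 0.656], [0.927, 0.267, 0.265], [-0.001, 0.707, -0.707]]
ft_force: [-0.4, -0.3, 0.0]
width: 0.214
```

Run:
```python
from h import *
d=wshot('w4')
p,R=d["p"],d["R"];im=d["image"];h=cv2.cvtColor(im,cv2.COLOR_RGB2HSV).astype(int)
u=np.array([.927,.375,0]);b0=np.array([.514,-.225,.038]);hg=b0+.072*u
for th in np.arange(0.3,1.21,.1): print(round(th,1),wproj(d,p,R,hg-.072*np.cos(th)*u+[0,0,.072*np.sin(th)]))
m=((h[:,:,0]<8)|(h[:,:,0]>172))&(h[:,:,1]>150)&(h[:,:,2]>50);print(cents(m,30))
```

```text
{'time': 6.2, 'ee_pos': [0.541, -0.2137, 0.085], 'tcp_rot': [[-0.3759, 0.6548, 0.6557], [0.9267, 0.2666, 0.265], [-0.0013, 0.7072, -0.707]], 'ft_force': [-0.4313, -0.2516, 0.0126], 'ft_torque': [-0.8131, 2.0996, 0.0136], 'width': 0.2138}
0.3 [316.56953221 186.43427153]
0.4 [316.53296044 200.24297053]
0.5 [316.49559984 214.17027243]
0.6 [316.45847395 227.8363541 ]
0.7 [316.42258443 240.88360744]
0.8 [316.38882893 253.00451313]
0.9 [316.35794016 263.96003633]
1.0 [316.33045431 273.58670083]
1.1 [316.3067082  281.79359102]
1.2 [316.28685825 288.55242644]
[([316.1, 190.7], [284, 178, 65, 31, 1563]), ([609.7, 261.6], [604, 258, 12, 8, 59])]
```

View pics/w4.png

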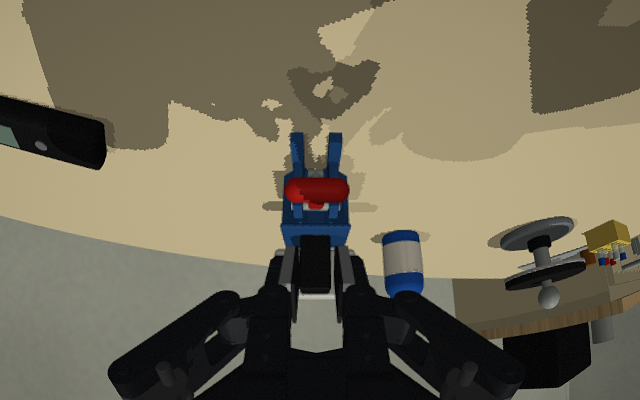

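Wrist view: bar (316,190) is now beneath the fingers, handle did not follow. Triangulate the bar freely from the three wrist views.

Run:
```python
from h import *
from plant import eyes
def ls(rays):
    A=np.zeros((3,3));B=np.zeros(3)
    for o,r in rays:
        r=r/np.linalg.norm(r);P=np.eye(3)-np.outer(r,r);A+=P;B+=P@o
    x=np.linalg.solve(A,B);return np.round(x,4),[round(float(np.linalg.norm((np.eye(3)-np.outer(r,r)/(r@r))@(x-o))),4) for o,r in rays]
W={n:dict(np.load(f"pics/{n}.npz")) for n in("w1","w2","w3","w4")}
def wr(n,u,v): d=W[n];return wray(d,d["p"],d["R"],u,v)
print("w1",wr("w1",313.5,192.5))
B={"w2":(317,238),"w3":(316,234),"w4":(316.5,189)}
print(ls([wr(n,*B[n]) for n in("w3","w4")]),ls([wr(n,*B[n]) for n in B]))
s=eyes.snapshot("side");t=eyes.snapshot("top");im=np.zeros((400,800,3),np.uint8)
a=cv2.resize(s["image"][215:305,260:360,::-1],(400,360),interpolation=cv2.INTER_CUBIC);b=cv2.resize(t["image"][155:245,350:450,::-1],(400,360),interpolation=cv2.INTER_CUBIC)
im[:360,:400]=a;im[:360,400:]=cv2.convertScaleAbs(b,alpha=1.6);cv2.imwrite("pics/m5.png",im)
```

```text
w1 (array([ 0.43701855, -0.25375279,  0.29260296]), array([ 0.2895017 ,  0.108441  , -0.95101489]))
(array([ 0.5126, -0.2256,  0.0633]), [0.0, 0.0]) (array([ 0.5158, -0.2244,  0.0618]), [0.0002, 0.0003, 0.0003])
```

View pics/m5.png

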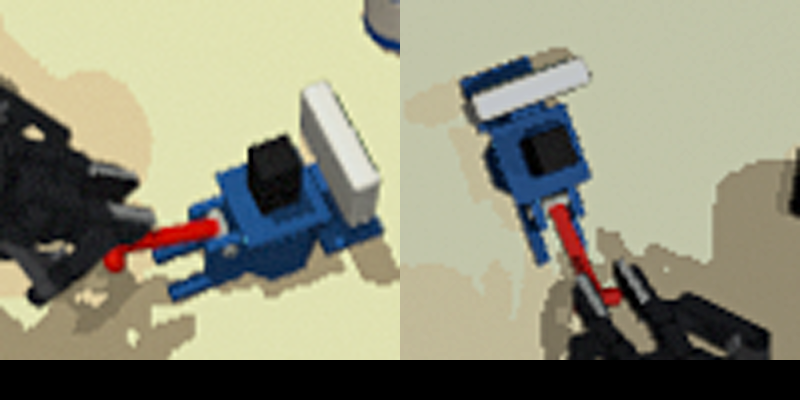

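Side and top crops: coupler in place, handle about a third up, bar (115,258 in side crop) just below the fingertips. Check where the fingertips really are in the wrist image.

Run:
```python
from h import *
from plant import bot
print(bot.finger_overhang)
d=dict(np.load("pics/w4.npz"));p,R=d["p"],d["R"]
for x in(.0092,):
  for y in(-.011,0,.011):
    print(y,[(z,np.round(wproj(d,p,R,p+R@np.array([x,y,z]))).tolist()) for z in(.008,-.002,-.011,-.03)])
c=d["image"][200:340,240:400,::-1];cv2.imwrite("pics/w4c.png",cv2.resize(c,(800,700))[:600])
```

```text
0.008
-0.011 [(0.008, [333.0, 225.0]), (-0.002, [334.0, 233.0]), (-0.011, [335.0, 240.0]), (-0.03, [337.0, 258.0])]
0 [(0.008, [333.0, 242.0]), (-0.002, [334.0, 250.0]), (-0.011, [334.0, 258.0]), (-0.03, [336.0, 278.0])]
0.011 [(0.008, [332.0, 258.0]), (-0.002, [333.0, 267.0]), (-0.011, [334.0, 276.0]), (-0.03, [336.0, 296.0])]
```

View pics/w4c.png

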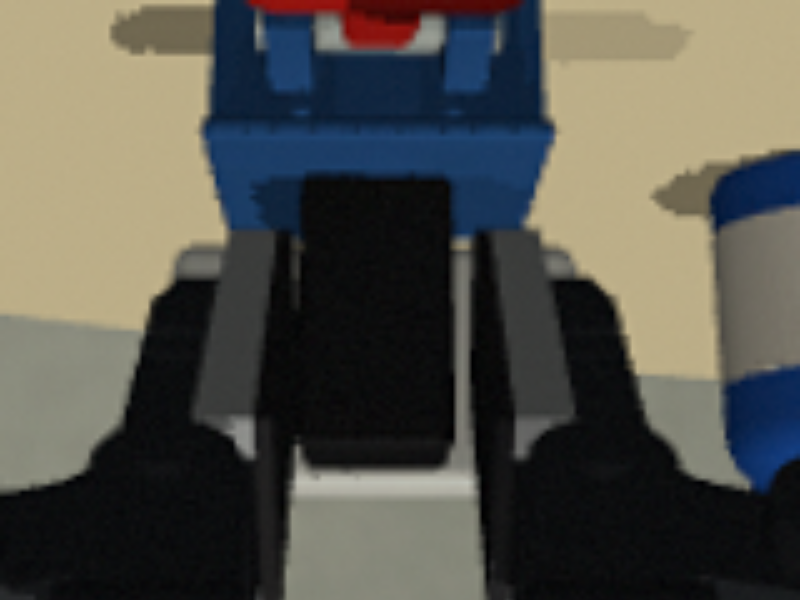

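step_arm:
  moves:
    - [-3.5, -1.4, 3.5, 0, 0, 0, 200]
    - [-7, -2.8, 5, 0, 0, 0, 200]
    - [-9, -5, 5, -0.06, 0.15, 0, 200]
    - [-9, -5, 5, -0.12, 0.29, 0, 200]
    - [-9, -5, 5, -0.18, 0.43, 0, 200]
    - [-9, -5, 3, -0.24, 0.58, 0, 200]
    - [-9, -5, -1, -0.294, 0.728, 0, 200]
    - [-9, -5, -5, -0.294, 0.728, 0, 200]
    - [-9, -5, -6.5, -0.294, 0.728, 0, 200]
    - [-9, -5, -6.5, -0.294, 0.728, 0, 200]

```text
time: 7.35
ee_pos: [0.4482, -0.2628, 0.0161]
tcp_rot: [[-0.377, 0.926, -0.007], [0.926, 0.377, 0.002], [0.004, -0.006, -1.0]]
ft_force: [-0.5, 0.1, 0.1]
width: 0.208
```

step_arm:
  moves:
    - [0, 0, -0.5, 0, 0, 0, 200]
    - [0, 0, -0.8, 0, 0, 0, 200]
    - [0, 0, -1.0, 0, 0, 0, 200]
    - [0, 0, -1.15, 0, 0, 0, 200]
    - [0, 0, -1.25, 0, 0, 0, 200]
    - [0, 0, -1.3, 0, 0, 0, 200]
    - [0, 0, -1.3, 0, 0, 0, 200]

```text
time: 8.05
ee_pos: [0.4503, -0.2641, 0.0067]
tcp_rot: [[-0.375, 0.927, 0.0], [0.927, 0.375, -0.0], [-0.0, 0.0, -1.0]]
ft_force: [0.4, -0.1, -0.6]
width: 0.216
```

step_arm:
  moves:
    - [0, 0, -0.2, 0, 0, 0, 200]
    - [0, 0, -0.4, 0, 0, 0, 200]
    - [0, 0, -0.6, 0, 0, 0, 200]
    - [0, 0, -0.6, 0, 0, 0, 200]

```text
time: 8.45
ee_pos: [0.45, -0.264, 0.0001]
tcp_rot: [[-0.375, 0.927, -0.001], [0.927, 0.375, 0.0], [0.0, -0.001, -1.0]]
ft_force: [0.1, 0.1, -1.5]
width: 0.214
```

step_arm:
  moves:
    - [0, 0, -0.2, 0, 0, 0, 200]
    - [0, 0, -0.4, 0, 0, 0, 200]
    - [0, 0, -0.6, 0, 0, 0, 200]
    - [0, 0, -0.6, 0, 0, 0, 200]

```text
time: 8.85
ee_pos: [0.45, -0.264, -0.0059]
tcp_rot: [[-0.375, 0.927, -0.001], [0.927, 0.375, 0.0], [0.0, -0.001, -1.0]]
ft_force: [1.1, -0.2, -0.2]
width: 0.215
```

step_arm:
  moves:
    - [0, 0, -0.2, 0, 0, 0, 200]
    - [0, 0, -0.4, 0, 0, 0, 200]
    - [0, 0, -0.6, 0, 0, 0, 200]
    - [0, 0, -0.7, 0, 0, 0, 200]
    - [0, 0, -0.7, 0, 0, 0, 200]

```text
time: 9.35
ee_pos: [0.4502, -0.264, -0.0122]
tcp_rot: [[-0.376, 0.927, -0.0], [0.927, 0.376, -0.0], [0.0, -0.0, -1.0]]
ft_force: [-0.1, 0.9, 5.5]
width: 0.217
```

step_arm:
  moves:
    - [0, 0, -0.1, 0, 0, 0, 200]
    - [0, 0, -0.2, 0, 0, 0, 200]
    - [0, 0, -0.3, 0, 0, 0, 200]
    - [0, 0, -0.3, 0, 0, 0, 200]

```text
time: 9.75
ee_pos: [0.4503, -0.2641, -0.0124]
tcp_rot: [[-0.377, 0.926, 0.001], [0.926, 0.377, -0.001], [-0.001, 0.0, -1.0]]
ft_force: [-10.5, 8.5, 41.1]
width: 0.215
```

Fingertips actually stand ~12 mm behind the TCP (touch on table, agreeing with the wrist image), i.e. 20 mm shorter than stated. Back off and redo the fork with that.

step_arm:
  moves:
    - [0, 0, 4, 0, 0, 0, 200]
    - [-1, -0.4, 9, 0, 0, 0, 200]
    - [-2, -0.5, 13, 0.06, -0.14, 0, 200]
    - [-2, -0.5, 13, 0.12, -0.29, 0, 200]
    - [-2, -0.5, 13, 0.18, -0.43, 0, 200]
    - [-2, -0.5, 13, 0.24, -0.58, 0, 200]
    - [-1, 0.8, 12, 0.294, -0.728, 0, 200]
    - [1.5, 1.9, 10, 0.294, -0.728, 0, 200]
    - [1.5, 1.9, 10, 0.294, -0.728, 0, 200]
    - [1.5, 1.9, 10, 0.294, -0.728, 0, 200]

```text
time: 10.75
ee_pos: [0.4642, -0.2456, 0.0825]
tcp_rot: [[-0.372, 0.658, 0.655], [0.928, 0.261, 0.265], [0.003, 0.706, -0.708]]
ft_force: [-0.5, -1.1, 0.1]
width: 0.215
```

Run:
```python
from h import *
d=wshot('w6')
p,R=d["p"],d["R"];im=d["image"];h=cv2.cvtColor(im,cv2.COLOR_RGB2HSV).astype(int)
u=np.array([.927,.375,0]);b0=np.array([.514,-.225,.038]);hg=b0+.072*u
for th in (.25,.3,.35,.4): print(th,wproj(d,p,R,hg-.072*np.cos(th)*u+[0,0,.072*np.sin(th)]))
m=((h[:,:,0]<8)|(h[:,:,0]>172))&(h[:,:,1]>150)&(h[:,:,2]>50);print(cents(m,30))
```

```text
{'time': 10.75, 'ee_pos': [0.4642, -0.2456, 0.0825], 'tcp_rot': [[-0.3718, 0.6579, 0.6549], [0.9283, 0.261, 0.2648], [0.0033, 0.7065, -0.7077]], 'ft_force': [-0.5217, -1.1284, 0.0625], 'ft_torque': [-0.8811, 2.1647, 0.0487], 'width': 0.2153}
0.25 [317.59003765 236.12867295]
0.3 [317.60536777 240.83355719]
0.35 [317.62026468 245.54415493]
0.4 [317.63465045 250.23580417]
[([317.2, 243.8], [296, 236, 44, 17, 667])]
```

step_arm:
  moves:
    - [1.3, 0.53, -1.4, 0, 0, 0, 200]
    - [2.6, 1.06, -2.8, 0, 0, 0, 200]
    - [3.9, 1.6, -4.2, 0, 0, 0, 200]
    - [5.25, 2.12, -5.65, 0, 0, 0, 200]
    - [5.25, 2.12, -5.65, 0, 0, 0, 200]
    - [5.25, 2.12, -5.65, 0, 0, 0, 200]

```text
time: 11.4
ee_pos: [0.5178, -0.2234, 0.0286]
tcp_rot: [[-0.377, 0.655, 0.654], [0.926, 0.268, 0.266], [-0.001, 0.706, -0.708]]
ft_force: [0.6, 0.1, -0.2]
width: 0.216
```

step_arm:
  moves:
    - [0.25, 0.1, 0.27, 0, 0, 0, 200]
    - [0.49, 0.2, 0.53, 0, 0, 0, 200]
    - [0.6, 0.24, 0.83, 0, 0, 0, 200]
    - [0.71, 0.29, 1.14, 0, 0, 0, 200]
    - [0.83, 0.33, 1.4, 0, 0, 0, 200]
    - [0.95, 0.38, 1.65, 0, 0, 0, 200]
    - [1.12, 0.46, 1.96, 0, 0, 0, 200]
    - [1.3, 0.53, 2.27, 0, 0, 0, 200]
    - [1.5, 0.61, 2.56, 0, 0, 0, 200]
    - [1.7, 0.69, 2.84, 0, 0, 0, 200]

```text
time: 12.4
ee_pos: [0.5351, -0.2169, 0.0567]
tcp_rot: [[-0.375, 0.655, 0.656], [0.927, 0.266, 0.265], [-0.001, 0.707, -0.707]]
ft_force: [-1.9, -1.4, -0.5]
width: 0.221
```

step_arm:
  moves:
    - [0.22, 0.09, 0.27, 0, 0, 0, 200]
    - [0.45, 0.18, 0.53, 0, 0, 0, 200]
    - [0.7, 0.28, 0.77, 0, 0, 0, 200]
    - [0.95, 0.38, 1.0, 0, 0, 0, 200]
    - [1.2, 0.49, 1.21, 0, 0, 0, 200]
    - [1.5, 0.6, 1.42, 0, 0, 0, 200]
    - [1.8, 0.72, 1.6, 0, 0, 0, 200]
    - [2.08, 0.84, 1.78, 0, 0, 0, 200]
    - [2.08, 0.84, 1.78, 0, 0, 0, 200]

```text
time: 13.3
ee_pos: [0.5561, -0.2082, 0.0745]
tcp_rot: [[-0.376, 0.655, 0.656], [0.927, 0.266, 0.265], [-0.001, 0.707, -0.707]]
ft_force: [0.1, 0.6, 1.3]
width: 0.213
```

```bash
cat > hang.py <<'E'
from h import *
import sys
d=wshot(sys.argv[1])
p,R=d["p"],d["R"];im=d["image"];h=cv2.cvtColor(im,cv2.COLOR_RGB2HSV).astype(int)
u=np.array([.927,.375,0]);b0=np.array([.514,-.225,.038]);hg=b0+.072*u
for th in np.arange(.3,1.3,.1): print(round(th,1),wproj(d,p,R,hg-.072*np.cos(th)*u+[0,0,.072*np.sin(th)]).round(1))
m=((h[:,:,0]<8)|(h[:,:,0]>172))&(h[:,:,1]>150)&(h[:,:,2]>50);print(cents(m,30))
E
python3 hang.py w7
```

```text
{'time': 13.3, 'ee_pos': [0.5561, -0.2082, 0.0745], 'tcp_rot': [[-0.3755, 0.655, 0.6557], [0.9268, 0.266, 0.2651], [-0.0008, 0.7072, -0.707]], 'ft_force': [0.1161, 0.5564, 1.2694], 'ft_torque': [-0.8405, 2.0939, 0.0079], 'width': 0.2134}
0.3 [317.8 190.1]
0.4 [317.8 205.8]
0.5 [317.8 221.6]
0.6 [317.7 237. ]
0.7 [317.7 251.5]
0.8 [317.6 264.9]
0.9 [317.6 276.8]
1.0 [317.5 287.1]
1.1 [317.4 295.8]
1.2 [317.4 302.7]
[([316.2, 268.3], [296, 206, 41, 106, 2385]), ([616.5, 263.9], [611, 260, 12, 9, 61])]
```

step_arm:
  moves:
    - [-2.5, -1, 2.6, 0, 0, 0, 200]
    - [-4.5, -1.8, 5, 0, 0, 0, 200]
    - [-4.5, -1.8, 9, -0.06, 0.14, 0, 150]
    - [-4.5, -1.8, 9, -0.12, 0.29, 0, 100]
    - [-4.5, -1.8, 9, -0.18, 0.43, 0, 50]
    - [-4.5, -1.8, 9, -0.24, 0.58, 0, 0]
    - [-4.5, -1.8, 9, -0.294, 0.728, 0, 0]
    - [0, 0, 9, -0.294, 0.728, 0, 0]
    - [2, 0.8, 9, -0.294, 0.728, 0, 0]
    - [2, 0.8, 9, -0.294, 0.728, 0, 0]

```text
time: 14.35
ee_pos: [0.5792, -0.1978, 0.1624]
tcp_rot: [[-0.38, 0.925, -0.004], [0.925, 0.38, -0.001], [0.0, -0.004, -1.0]]
ft_force: [-2.3, -0.3, -0.9]
width: 0.998
```

```bash
python3 hang.py w8
```

```text
{'time': 14.35, 'ee_pos': [0.5792, -0.1978, 0.1624], 'tcp_rot': [[-0.3797, 0.9251, -0.004], [0.9251, 0.3797, -0.0014], [0.0002, -0.0043, -1.0]], 'ft_force': [-2.3447, -0.3457, -0.9316], 'ft_torque': [0.0729, 0.1132, -0.0294], 'width': 0.9979}
0.3 [316.6 114. ]
0.4 [316.6 117.5]
0.5 [316.6 122. ]
0.6 [316.6 127.5]
0.7 [316.5 133.9]
0.8 [316.5 141.3]
0.9 [316.5 149.6]
1.0 [316.4 158.6]
1.1 [316.4 168.1]
1.2 [316.3 178. ]
[([315.1, 173.9], [292, 164, 47, 26, 832]), ([628.5, 310.5], [626, 306, 6, 10, 31]), ([636.4, 313.0], [633, 309, 7, 10, 34])]
```

View pics/w8.png

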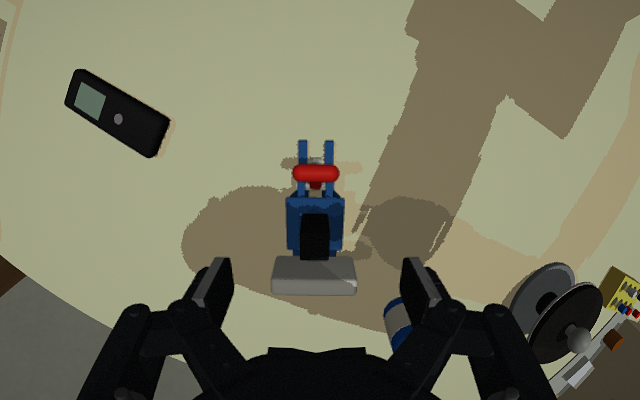

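Wrist view: handle up (bar at (316,173), ~1.12 rad), coupler still flat and square to the jaws; block cols 303–328, far edge row ~260.

Run:
```python
from h import *
d=dict(np.load("pics/w8.npz"));p,R=d["p"],d["R"]
u=np.array([.927,.375,0]);v=np.array([-.375,.927,0]);o=np.array([.6123,-.1852,0])
P=lambda x,y,z:wproj(d,p,R,o+x*u+y*v+[0,0,z]).round(1)
print("block top",P(.013,.012,.098),P(.013,-.012,.098),P(-.013,.012,.098),P(-.013,-.012,.098),"bot",P(-.013,-.012,.054),P(-.013,.012,.054))
print("disp top",P(.05,.038,.098),P(.05,-.038,.098),P(.032,.038,.098),P(.032,-.038,.098))
g=d["image"].max(2)[205:300:1];print([ (r,int(d["image"][r,316].max())) for r in range(206,270,2)]);print([(c,int(d["image"][245,c].max())) for c in range(296,336,2)])
print([(c,int(d["image"][275,c].max())) for c in list(range(266,280,2))+list(range(348,364,2))],[(r,int(d["image"][r,316].max())) for r in range(250,304,2)])
```

```text
block top [330.6 262.4] [301.3 262.2] [331.4 233.9] [300.8 233.8] bot [303.1 213.1] [329.3 213.3]
disp top [358.8 297.6] [272.7 297.2] [360.3 281. ] [271.4 280.6]
[(206, 74), (208, 65), (210, 54), (212, 57), (214, 3), (216, 7), (218, 2), (220, 6), (222, 3), (224, 7), (226, 6), (228, 6), (230, 6), (232, 8), (234, 10), (236, 12), (238, 10), (240, 11), (242, 6), (244, 9), (246, 9), (248, 10), (250, 7), (252, 10), (254, 10), (256, 8), (258, 15), (260, 38), (262, 71), (264, 69), (266, 69), (268, 70)]
[(296, 62), (298, 66), (300, 4), (302, 11), (304, 8), (306, 8), (308, 10), (310, 6), (312, 12), (314, 10), (316, 13), (318, 7), (320, 13), (322, 6), (324, 6), (326, 11), (328, 11), (330, 82), (332, 90), (334, 88)]
[(266, 123), (268, 124), (270, 126), (272, 75), (274, 71), (276, 70), (278, 70), (348, 74), (350, 82), (352, 82), (354, 76), (356, 113), (358, 123), (360, 124), (362, 123)] [(250, 7), (252, 10), (254, 10), (256, 8), (258, 15), (260, 38), (262, 71), (264, 69), (266, 69), (268, 70), (270, 69), (272, 71), (274, 70), (276, 71), (278, 71), (280, 99), (282, 110), (284, 113), (286, 112), (288, 112), (290, 111), (292, 110), (294, 106), (296, 120), (298, 122), (300, 122), (302, 123)]
```

step_arm:
  moves:
    - [3.5, 1.4, 0, 0, 0, 0, 0]
    - [3.5, 1.4, 0, 0, 0, 0, 0]
    - [3.5, 1.4, -3, 0, 0, 0, 0]
    - [3.5, 1.4, -6, 0, 0, 0, 0]
    - [3.5, 1.4, -9, 0, 0, 0, 0]
    - [3.5, 1.4, -9, 0, 0, 0, 0]
    - [3.5, 1.4, -9, 0, 0, 0, 0]

```text
time: 15.1
ee_pos: [0.61, -0.1872, 0.0748]
tcp_rot: [[-0.375, 0.927, -0.0], [0.927, 0.375, -0.0], [0.0, -0.0, -1.0]]
ft_force: [0.3, 1.0, 0.0]
width: 1.004
```

step_arm:
  moves:
    - [0.2, 0.1, -1.5, 0, 0, 0, 0]
    - [0.2, 0.1, -2.9, 0, 0, 0, 0]
    - [0.2, 0.1, -2.9, 0, 0, 0, 100]
    - [0.2, 0.1, -2.9, 0, 0, 0, 160]
    - [0.2, 0.1, -2.9, 0, 0, 0, 230]
    - [0.2, 0.1, -2.9, 0, 0, 0, 230]
    - [0.2, 0.1, -2.9, 0, 0, 0, 230]
    - [0.2, 0.1, -2.9, 0, 0, 0, 230]
    - [0.2, 0.1, -2.9, 0, 0, 0, 230]
  grip_force: 60

```text
time: 16.0
ee_pos: [0.6131, -0.1857, 0.0459]
tcp_rot: [[-0.376, 0.927, 0.001], [0.927, 0.376, -0.0], [-0.001, 0.001, -1.0]]
ft_force: [0.7, -1.3, 4.2]
width: 0.273
```

step_arm:
  moves:
    - [0, 0, 0.3, 0, 0, 0, 230]
    - [0, 0, 0.6, 0, 0, 0, 230]
    - [0, 0, 1.0, 0, 0, 0, 230]
    - [0, 0, 1.5, 0, 0, 0, 230]
    - [0, 0, 2.0, 0, 0, 0, 230]
    - [0, 0, 2.0, 0, 0, 0, 230]
    - [0, 0, 2.0, 0, 0, 0, 230]

```text
time: 16.7
ee_pos: [0.6126, -0.1855, 0.0654]
tcp_rot: [[-0.375, 0.927, 0.0], [0.927, 0.375, 0.0], [0.0, 0.0, -1.0]]
ft_force: [-0.3, -1.1, -7.9]
width: 0.278
```

Run:
```python
from h import *
d=wshot('w9')
from plant import eyes
s=eyes.snapshot("side")
a=cv2.resize(s["image"][210:300,280:390,::-1],(440,360),interpolation=cv2.INTER_CUBIC);b=d["image"][40:400,140:500,::-1]
im=np.zeros((360,800,3),np.uint8);im[:,:440]=a;im[:,440:]=b;cv2.imwrite("pics/m9.png",im)
```

```text
{'time': 16.7, 'ee_pos': [0.6126, -0.1855, 0.0654], 'tcp_rot': [[-0.3753, 0.9269, 0.0003], [0.9269, 0.3753, 0.0001], [0.0, 0.0004, -1.0]], 'ft_force': [-0.3256, -1.0878, -7.9051], 'ft_torque': [0.0202, 0.0059, 0.0275], 'width': 0.2776}
```

View pics/m9.png

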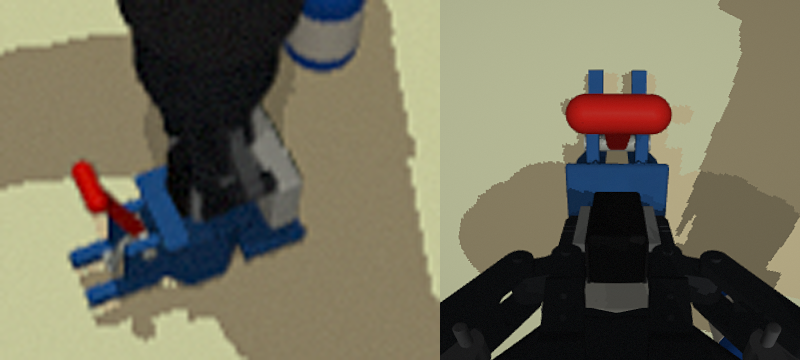

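Held squarely, handle up (bar at (620,113) of the mosaic), tails level. Now lift and carry beside the stand, ball on the camera's side.

step_arm:
  moves:
    - [0, 0, 3, 0, 0, 0, 230]
    - [0, 0, 6, 0, 0, 0, 230]
    - [0, 0, 9, 0, 0, 0, 230]
    - [0, 0, 12, 0, 0, 0, 230]
    - [0, 0, 15, 0, 0, 0, 230]
    - [0, 0, 17.5, 0, 0, 0, 230]
    - [0.4, 3, 17.5, 0, 0, 0.04, 230]
    - [0.8, 6.5, 17.5, 0, 0, 0.08, 230]
    - [1.3, 10, 17.5, 0, 0, 0.13, 230]
    - [1.7, 13.5, 17.5, 0, 0, 0.18, 230]

```text
time: 17.8
ee_pos: [0.6291, -0.0493, 0.2398]
tcp_rot: [[-0.536, 0.844, -0.001], [0.844, 0.536, 0.0], [0.001, -0.0, -1.0]]
ft_force: [0.1, 0.0, -8.4]
width: 0.276
```

step_arm:
  moves:
    - [0.44, 3.5, 0, 0, 0, 0.045, 230]
    - [0.9, 7, 0, 0, 0, 0.09, 230]
    - [1.3, 10.5, 0, 0, 0, 0.135, 230]
    - [1.8, 14, 0, 0, 0, 0.18, 230]
    - [2.2, 17.5, 0, 0, 0, 0.225, 230]
    - [2.7, 21, 0, 0, 0, 0.27, 230]
    - [3.1, 24.5, 0, 0, 0, 0.315, 230]
    - [3.5, 28, 0, 0, 0, 0.36, 230]
    - [4, 31.5, 0, 0, 0, 0.4, 230]
    - [4.4, 34.7, 0, 0, 0, 0.45, 230]

```text
time: 18.8
ee_pos: [0.6732, 0.2981, 0.2392]
tcp_rot: [[-0.85, 0.526, -0.001], [0.526, 0.85, -0.0], [0.001, -0.001, -1.0]]
ft_force: [1.2, -0.3, -8.0]
width: 0.271
```

step_arm:
  moves:
    - [0, 0, 0, 0, 0, 0, 230]
    - [0, 0, 0, 0, 0, 0, 230]
    - [0, 0, 0, 0, 0, 0, 230]

```text
time: 19.1
ee_pos: [0.6732, 0.2959, 0.2396]
tcp_rot: [[-0.849, 0.528, -0.001], [0.528, 0.849, -0.001], [0.001, -0.001, -1.0]]
ft_force: [0.2, -0.5, -8.9]
width: 0.278
```

Run:
```python
from h import *
d=wshot('w10');p,R=d["p"],d["R"]
for z in(.1,.11):print("ball pred",wproj(d,p,R,np.array([.6215,.214,z])),"pad",wproj(d,p,R,np.array([.6213,.211,z-.027])))
im=d["image"];g=(im.min(2)>70)&(np.ptp(im.astype(int),axis=2)<25)
c=wproj(d,p,R,np.array([.6215,.214,.108])).astype(int);print(im[c[1]-35:c[1]+36:7,c[0]-35:c[0]+36:7].max(2))
```

```text
{'time': 19.1, 'ee_pos': [0.6732, 0.2959, 0.2396], 'tcp_rot': [[-0.8491, 0.5282, -0.0011], [0.5282, 0.8491, -0.0008], [0.0005, -0.0013, -1.0]], 'ft_force': [0.1808, -0.4843, -8.859], 'ft_torque': [-0.1038, -0.0498, -0.0326], 'width': 0.2775}
ball pred [318.60106069  81.24403363] pad [317.04119738  79.89572345]
ball pred [318.67080875  80.74151512] pad [317.05467579  79.39363236]
[[ 26  28  27  28  29  28  30  28  29  27  29]
 [ 27  27  27  28  30  32  27  31  28  28  28]
 [ 28  30  28  28  47 129  29  28  28  30  22]
 [ 31  28  29 125 143 156 146  72  28  30  18]
 [ 28  26  90 141 157 173 160 133  29  28  17]
 [ 28  23  97 140 155 171 157 131  28  28  21]
 [ 31  21  67 124 138 147 140 109  31  19  15]
 [ 30  27  18  77 105 116 102  23  27  16  22]
 [ 29  29  31  27  26  24  27  26  30  19  16]
 [ 31  32  27  17  29  26  28  30  29  17  18]
 [ 28 120  83  18  30  30  27 125 140  94  20]]
```

View pics/w10.png

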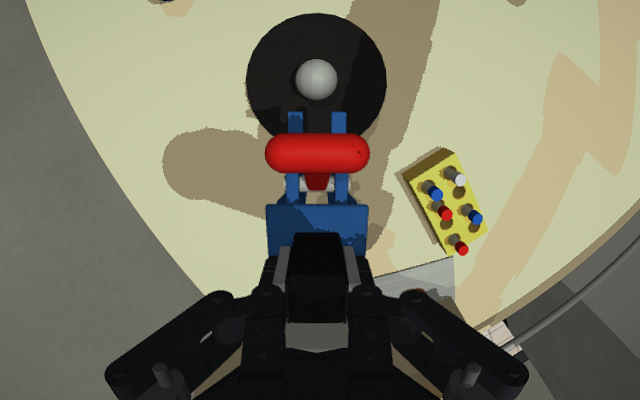

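Wrist view: ball at (317,79) on pad disc centred about (316,83), nothing hiding them; block base edge at row ~233; handle still up.

Run:
```python
from h import *
d=dict(np.load("pics/w10.npz"));p,R=d["p"],d["R"];im=d["image"];mx=im.max(2)
m=np.zeros(mx.shape,bool);m[45:112,280:355]=1;b=m&(mx>60)
n,l,s,c=cv2.connectedComponentsWithStats(b.astype(np.uint8));k=l[79,317];mm=(l==k);print("ball",c[k],s[k])
cn,_=cv2.findContours(mm.astype(np.uint8),0,1);print(cv2.minEnclosingCircle(cn[0]))
def con(): return max(cv2.findContours((mx<60).astype(np.uint8)[0:110],0,1)[0],key=cv2.contourArea)
q=con().reshape(-1,2);q=q[(q[:,1]<100)&(q[:,1]>5)];  # pad outline
K=d["camera_matrix"];
for zb in(.105,.115):print("ball at",zb,wplane(d,p,R,*c[k],zb))
# pad rim rows
for r in(30,50,70,90): 
    row=mx[r];x=316
    L=next(i for i in range(290,200,-1) if row[i]>75);Rr=next(i for i in range(345,430) if row[i]>75);print(r,L,Rr)
print("pad top row",[ (r,int(mx[r,317])) for r in range(5,24,2)])
# block base edge
print([(r,im[r,317].tolist()) for r in range(226,242,2)])
for e in(-.003,0,.003):print(e,wproj(d,p,R,p+R@np.array([0,-.013+e,.0459-.054])),"roof?",wproj(d,p,R,p+R@np.array([0,-.0275+e,.0459-.054])))
print("block cols",[(c_,im[250,c_].tolist()[2]) for c_ in range(288,348,3)])
h=cv2.cvtColor(im,cv2.COLOR_RGB2HSV).astype(int);red=((h[:,:,0]<8)|(h[:,:,0]>172))&(h[:,:,1]>150)&(mx>60);red[172:]=0;print("bar",cents(red,100))
bl=(h[:,:,0]>95)&(h[:,:,0]<130)&(h[:,:,1]>120);bl[130:]=0;print("tails",cents(bl,50))
for x in(.018,-.018):print("tail tip",[wproj(d,p,R,p+R@np.array([x,-.072,.0459-z])).round(1) for z in(0,.012,.02)])
```

```text
ball [316.15742129  78.74812594] [ 296   59   42   41 1334]
((316.2988586425781, 78.97701263427734), 20.90018653869629)
ball at 0.105 [0.62230961 0.2110136  0.105     ]
ball at 0.115 [0.62258453 0.21148309 0.115     ]
30 269 363
50 253 379
70 246 386
90 246 386
pad top row [(5, 197), (7, 196), (9, 197), (11, 202), (13, 61), (15, 28), (17, 29), (19, 27), (21, 30), (23, 29)]
[(226, [37, 78, 129]), (228, [25, 53, 90]), (230, [22, 51, 83]), (232, [16, 27, 43]), (234, [8, 6, 5]), (236, [7, 3, 5]), (238, [9, 9, 7]), (240, [4, 6, 5])]
-0.003 [318.90117557 228.34859368] roof? [318.97846923 202.1778715 ]
0 [318.88435269 233.53262653] roof? [318.96310866 207.73929953]
0.003 [318.86730567 238.63485366] roof? [318.94739229 213.22580043]
block cols [(288, 69), (291, 9), (294, 7), (297, 5), (300, 10), (303, 10), (306, 8), (309, 13), (312, 5), (315, 9), (318, 8), (321, 4), (324, 7), (327, 8), (330, 3), (333, 13), (336, 7), (339, 10), (342, 9), (345, 71)]
bar [([316.9, 152.2], [265, 133, 105, 39, 3760])]
tails [([295.4, 120.1], [288, 111, 16, 19, 300]), ([338.4, 119.9], [331, 111, 16, 19, 299])]
tail tip [array([346.5, 113. ]), array([348.3, 114.1]), array([349.7, 115. ])]
tail tip [array([290.5, 112.9]), array([288.9, 114. ]), array([287.7, 114.9])]
```

step_arm:
  moves:
    - [-1.3, -2.1, 0, 0, 0, 0, 230]
    - [-2.6, -4.2, 0, 0, 0, 0, 230]
    - [-3.9, -6.3, 0, 0, 0, 0, 230]
    - [-5.15, -8.35, 0, 0, 0, 0, 230]
    - [-5.15, -8.35, -2, 0, 0, 0, 230]
    - [-5.15, -8.35, -4, 0, 0, 0, 230]
    - [-5.15, -8.35, -5.5, 0, 0, 0, 230]
    - [-5.15, -8.35, -5.5, 0, 0, 0, 230]
    - [-5.15, -8.35, -5.5, 0, 0, 0, 230]

```text
time: 20.05
ee_pos: [0.6224, 0.2122, 0.186]
tcp_rot: [[-0.849, 0.528, 0.001], [0.528, 0.849, -0.0], [-0.001, 0.0, -1.0]]
ft_force: [0.2, 0.0, -7.7]
width: 0.272
```

step_arm:
  moves:
    - [0, 0, -0.3, 0, 0, 0, 230]
    - [0, 0, -0.6, 0, 0, 0, 230]
    - [0, 0, -0.8, 0, 0, 0, 230]
    - [0, 0, -1.0, 0, 0, 0, 230]
    - [0, 0, -1.2, 0, 0, 0, 230]
    - [0, 0, -1.4, 0, 0, 0, 230]

```text
time: 20.65
ee_pos: [0.6221, 0.213, 0.171]
tcp_rot: [[-0.849, 0.528, 0.0], [0.528, 0.849, -0.0], [-0.0, -0.0, -1.0]]
ft_force: [-0.2, -0.4, -8.7]
width: 0.275
```

step_arm:
  moves:
    - [0, 0, -0.2, 0, 0, 0, 230]
    - [0, 0, -0.4, 0, 0, 0, 230]
    - [0, 0, -0.6, 0, 0, 0, 230]
    - [0, 0, -0.7, 0, 0, 0, 230]

```text
time: 21.05
ee_pos: [0.622, 0.2129, 0.1639]
tcp_rot: [[-0.849, 0.528, -0.0], [0.528, 0.849, -0.0], [0.0, -0.0, -1.0]]
ft_force: [0.3, -0.0, -8.3]
width: 0.274
```

step_arm:
  moves:
    - [0, 0, -0.2, 0, 0, 0, 230]
    - [0, 0, -0.4, 0, 0, 0, 230]
    - [0, 0, -0.6, 0, 0, 0, 230]
    - [0, 0, -0.7, 0, 0, 0, 230]

```text
time: 21.45
ee_pos: [0.6219, 0.2129, 0.1569]
tcp_rot: [[-0.849, 0.528, -0.0], [0.528, 0.849, -0.0], [0.0, -0.0, -1.0]]
ft_force: [-0.2, 0.5, -8.5]
width: 0.269
```

step_arm:
  moves:
    - [0, 0, -0.2, 0, 0, 0, 230]
    - [0, 0, -0.4, 0, 0, 0, 230]
    - [0, 0, -0.5, 0, 0, 0, 230]

```text
time: 21.75
ee_pos: [0.6219, 0.2129, 0.1519]
tcp_rot: [[-0.849, 0.528, -0.0], [0.528, 0.849, -0.0], [0.0, -0.0, -1.0]]
ft_force: [0.6, -0.1, -8.1]
width: 0.27
```

step_arm:
  moves:
    - [0, 0, -0.2, 0, 0, 0, 230]
    - [0, 0, -0.4, 0, 0, 0, 230]
    - [0, 0, -0.6, 0, 0, 0, 230]
    - [0, 0, -0.8, 0, 0, 0, 230]
    - [0, 0, -0.9, 0, 0, 0, 230]

```text
time: 22.25
ee_pos: [0.622, 0.2129, 0.1429]
tcp_rot: [[-0.849, 0.528, -0.0], [0.528, 0.849, -0.0], [0.0, -0.0, -1.0]]
ft_force: [0.4, 0.5, -8.3]
width: 0.272
```

step_arm:
  moves:
    - [0, 0, -0.15, 0, 0, 0, 230]
    - [0, 0, -0.3, 0, 0, 0, 230]
    - [0, 0, -0.45, 0, 0, 0, 230]
    - [0, 0, -0.6, 0, 0, 0, 230]

```text
time: 22.65
ee_pos: [0.622, 0.2129, 0.1371]
tcp_rot: [[-0.849, 0.528, 0.0], [0.528, 0.849, -0.0], [-0.0, -0.0, -1.0]]
ft_force: [0.6, 0.3, -8.1]
width: 0.272
```

Still free, ball inside the bore. Now 1 mm steps with checks.

step_arm:
  moves:
    - [0, 0, -0.1, 0, 0, 0, 230]
    - [0, 0, -0.2, 0, 0, 0, 230]
    - [0, 0, -0.3, 0, 0, 0, 230]
    - [0, 0, -0.3, 0, 0, 0, 230]

```text
time: 23.05
ee_pos: [0.622, 0.2129, 0.134]
tcp_rot: [[-0.849, 0.528, -0.0], [0.528, 0.849, -0.0], [0.0, -0.0, -1.0]]
ft_force: [-0.4, -0.2, -8.7]
width: 0.271
```

step_arm:
  moves:
    - [0, 0, -0.1, 0, 0, 0, 230]
    - [0, 0, -0.2, 0, 0, 0, 230]
    - [0, 0, -0.2, 0, 0, 0, 230]

```text
time: 23.35
ee_pos: [0.6219, 0.2129, 0.132]
tcp_rot: [[-0.849, 0.528, -0.0], [0.528, 0.849, -0.0], [0.0, -0.0, -1.0]]
ft_force: [-0.5, -0.2, -9.6]
width: 0.271
```

step_arm:
  moves:
    - [0, 0, -0.1, 0, 0, 0, 230]
    - [0, 0, -0.15, 0, 0, 0, 230]
    - [0, 0, -0.15, 0, 0, 0, 230]

```text
time: 23.65
ee_pos: [0.622, 0.2129, 0.1306]
tcp_rot: [[-0.849, 0.528, -0.0], [0.528, 0.849, -0.0], [0.0, -0.0, -1.0]]
ft_force: [0.3, 1.0, -9.4]
width: 0.271
```

step_arm:
  moves:
    - [0, 0, -0.1, 0, 0, 0, 230]
    - [0, 0, -0.15, 0, 0, 0, 230]
    - [0, 0, -0.15, 0, 0, 0, 230]

```text
time: 23.95
ee_pos: [0.6223, 0.2131, 0.1296]
tcp_rot: [[-0.849, 0.528, 0.001], [0.528, 0.849, 0.0], [-0.0, 0.0, -1.0]]
ft_force: [-0.5, 0.2, -5.7]
width: 0.269
```

step_arm:
  moves:
    - [0, 0, -0.05, 0, 0, 0, 230]
    - [0, 0, -0.05, 0, 0, 0, 230]

```text
time: 24.15
ee_pos: [0.6223, 0.2132, 0.1293]
tcp_rot: [[-0.85, 0.528, 0.001], [0.528, 0.85, 0.0], [-0.001, 0.001, -1.0]]
ft_force: [0.3, 2.2, -2.4]
width: 0.274
```

step_arm:
  moves:
    - [0, 0, -0.05, 0, 0, 0, 230]
    - [0, 0, -0.05, 0, 0, 0, 230]

```text
time: 24.35
ee_pos: [0.6224, 0.2132, 0.1288]
tcp_rot: [[-0.85, 0.528, 0.001], [0.528, 0.85, 0.0], [-0.001, 0.001, -1.0]]
ft_force: [-1.6, 1.7, -0.8]
width: 0.271
```

step_arm:
  moves:
    - [0, 0, -0.05, 0, 0, 0, 230]
    - [0, 0, -0.05, 0, 0, 0, 230]
    - [0, 0, -0.05, 0, 0, 0, 230]

```text
time: 24.65
ee_pos: [0.6225, 0.2133, 0.1284]
tcp_rot: [[-0.85, 0.528, 0.001], [0.528, 0.85, 0.001], [-0.001, 0.001, -1.0]]
ft_force: [-1.5, 3.3, 1.7]
width: 0.271
```

Run:
```python
from h import *
d=wshot('w11');p,R=d["p"],d["R"];im=d["image"];mx=im.max(2)
for z in(.0827,.0837):print("pad edge at -u",wproj(d,p,R,np.array([.622,.213,z])-.072*R[:,1]))
print([(r,int(mx[r,317])) for r in range(90,125,3)])
h=cv2.cvtColor(im,cv2.COLOR_RGB2HSV).astype(int);red=((h[:,:,0]<8)|(h[:,:,0]>172))&(h[:,:,1]>150)&(mx>60);red[172:]=0;print("bar",cents(red,100))
bl=(h[:,:,0]>95)&(h[:,:,0]<130)&(h[:,:,1]>120);bl[130:]=0;print("tails",cents(bl,50))
for r in(90,100,105):
    row=mx[r].astype(int);print(r,[i for i in range(200,430) if abs(row[i]-row[i-1])>40])
```

```text
{'time': 24.65, 'ee_pos': [0.6225, 0.2133, 0.1284], 'tcp_rot': [[-0.8495, 0.5276, 0.0012], [0.5276, 0.8495, 0.0006], [-0.0007, 0.0011, -1.0]], 'ft_force': [-1.4718, 3.2642, 1.7468], 'ft_torque': [0.6283, 0.7277, -0.0687], 'width': 0.2712}
pad edge at -u [319.00896244 111.86509275]
pad edge at -u [319.01889987 111.95014804]
[(90, 215), (93, 213), (96, 214), (99, 214), (102, 214), (105, 214), (108, 162), (111, 133), (114, 34), (117, 34), (120, 34), (123, 30)]
bar [([316.7, 152.4], [264, 133, 106, 39, 3797])]
tails [([84.7, 31.3], [55, 2, 57, 59, 2503]), ([135.7, 41.7], [119, 17, 24, 46, 244]), ([295.1, 120.6], [288, 112, 16, 18, 272]), ([338.2, 120.6], [331, 112, 16, 18, 276])]
90 []
100 []
105 [344]
```

Resting on the pad (~10 N total, pad top ≈ 0.083 m, agreeing with the vision estimate). Release.

step_arm:
  moves:
    - [0, 0, 0, 0, 0, 0, 150]
    - [0, 0, 0, 0, 0, 0, 100]
    - [0, 0, 0, 0, 0, 0, 50]
    - [0, 0, 0, 0, 0, 0, 0]
    - [0, 0, 0, 0, 0, 0, 0]
    - [0, 0, 2, 0, 0, 0, 0]
    - [0, 0, 4.5, 0, 0, 0, 0]
    - [0, 0, 7, 0, 0, 0, 0]
    - [0, 0, 9, 0, 0, 0, 0]
    - [0, 0, 9, 0, 0, 0, 0]

```text
time: 25.7
ee_pos: [0.6236, 0.2136, 0.2214]
tcp_rot: [[-0.85, 0.527, 0.005], [0.527, 0.85, 0.002], [-0.003, 0.005, -1.0]]
ft_force: [-0.1, 0.1, -0.0]
width: 1.0
```

Run:
```python
from h import *
d=wshot('w12');p,R=d["p"],d["R"];im=d["image"];mx=im.max(2)
u=R[:,1]*[1,1,0];v=R[:,0]*[1,1,0];o=np.array([.6222,.2129,.0827]);P=lambda x,y,z:wproj(d,p,R,o+x*u+y*v+[0,0,z]).round(1)
print("block",P(.013,0,.098),P(-.013,0,.054),"tail",P(-.072,.018,0),P(-.072,-.018,0),"rim",P(-.072,0,0))
for th in(.9,1,1.1,1.2):print(th,P(-.034-.072*np.cos(th),0,.038+.072*np.sin(th)))
h=cv2.cvtColor(im,cv2.COLOR_RGB2HSV).astype(int);red=((h[:,:,0]<8)|(h[:,:,0]>172))&(h[:,:,1]>150)&(mx>60);print("red",cents(red,100))
bl=(h[:,:,0]>95)&(h[:,:,0]<130)&(h[:,:,1]>120);print("blue",cents(bl,50))
print([(r,int(mx[r,316])) for r in range(196,270,3)])
```

```text
{'time': 25.7, 'ee_pos': [0.6236, 0.2136, 0.2214], 'tcp_rot': [[-0.8496, 0.5275, 0.0051], [0.5275, 0.8496, 0.0024], [-0.0031, 0.0048, -1.0]], 'ft_force': [-0.1238, 0.0903, -0.0499], 'ft_torque': [-0.0013, -0.0081, 0.0272], 'width': 0.9995}
block [319.8 234.9] [319.6 181.6] tail [338.6 105.3] [300.1 105.2] rim [319.4 105.1]
0.9 [320.1 100. ]
1 [320.2 109.4]
1.1 [320.2 119.8]
1.2 [320.2 130.9]
red [([318.2, 129.0], [291, 115, 56, 41, 1341])]
blue [([140.9, 41.0], [118, 18, 44, 46, 1410]), ([175.8, 49.6], [163, 29, 18, 37, 94]), ([303.1, 109.4], [298, 105, 11, 10, 99]), ([332.5, 109.7], [327, 105, 12, 10, 112]), ([317.9, 182.7], [285, 136, 68, 96, 3404]), ([431.4, 267.5], [425, 263, 13, 12, 54]), ([467.3, 287.4], [462, 281, 12, 14, 124])]
[(196, 8), (199, 11), (202, 14), (205, 10), (208, 12), (211, 14), (214, 13), (217, 13), (220, 11), (223, 11), (226, 13), (229, 13), (232, 24), (235, 77), (238, 77), (241, 79), (244, 77), (247, 78), (250, 79), (253, 79), (256, 87), (259, 97), (262, 100), (265, 98), (268, 97)]
```

step_arm:
  moves:
    - [-1, -1.6, 0, 0, 0, 0, 200]
    - [-1.9, -3.1, 0, 0, 0, 0, 200]
    - [-1.9, -3.1, 0, 0, 0, 0, 200]
    - [-1.9, -3.1, 0, 0, 0, 0, 200]
    - [-1.9, -3.1, 0, 0, 0, 0, 200]
    - [-1.9, -3.1, 0, 0, 0, 0, 200]
    - [-1.9, -3.1, -2.5, 0, 0, 0, 200]
    - [-1.9, -3.1, -5, 0, 0, 0, 200]
    - [-1.9, -3.1, -5, 0, 0, 0, 200]
  grip_force: 25

```text
time: 26.65
ee_pos: [0.6011, 0.1813, 0.164]
tcp_rot: [[-0.849, 0.528, -0.006], [0.528, 0.849, -0.003], [0.003, -0.005, -1.0]]
ft_force: [0.0, -0.0, -0.3]
width: 0.217
```

step_arm:
  moves:
    - [0, 0, -0.7, 0, 0, 0, 200]
    - [0, 0, -1.4, 0, 0, 0, 200]
    - [0, 0, -2.1, 0, 0, 0, 200]
    - [0, 0, -2.8, 0, 0, 0, 200]
    - [0, 0, -2.8, 0, 0, 0, 200]

```text
time: 27.15
ee_pos: [0.6025, 0.1817, 0.1387]
tcp_rot: [[-0.849, 0.528, -0.001], [0.528, 0.849, -0.001], [0.001, -0.001, -1.0]]
ft_force: [0.4, -0.4, 0.2]
width: 0.216
```

step_arm:
  moves:
    - [-0.21, -0.34, 0, 0, 0, 0, 200]
    - [-0.42, -0.68, 0, 0, 0, 0, 200]
    - [-0.63, -1.02, 0, 0, 0, 0, 200]
    - [-0.84, -1.36, 0, 0, 0, 0, 200]
    - [-1.06, -1.7, 0, 0, 0, 0, 200]

```text
time: 27.65
ee_pos: [0.5925, 0.165, 0.1399]
tcp_rot: [[-0.849, 0.528, 0.001], [0.528, 0.849, 0.001], [-0.0, 0.001, -1.0]]
ft_force: [0.8, 1.5, -2.1]
width: 0.218
```

step_arm:
  moves:
    - [-0.21, -0.34, 0, 0, 0, 0, 200]
    - [-0.42, -0.68, 0, 0, 0, 0, 200]
    - [-0.63, -1.02, 0, 0, 0, 0, 200]
    - [-0.84, -1.36, 0, 0, 0, 0, 200]
    - [-1.06, -1.7, 0, 0, 0, 0, 200]
    - [-1.06, -1.7, 0, 0, 0, 0, 200]

```text
time: 28.25
ee_pos: [0.5821, 0.1483, 0.1397]
tcp_rot: [[-0.849, 0.528, 0.001], [0.528, 0.849, 0.001], [-0.0, 0.002, -1.0]]
ft_force: [3.3, 4.9, -3.9]
width: 0.219
```

```bash
cat > chk.py <<'E'
from h import *
import sys
d=wshot(sys.argv[1]);p,R=d["p"],d["R"];im=d["image"];mx=im.max(2)
u=np.array([.5276,.8495,0]);v=np.array([-.8495,.5276,0]);o=np.array([.6222,.2129,.0827]);P=lambda x,y,z:wproj(d,p,R,o+x*u+y*v+[0,0,z]).round(1)
print("tail",P(-.072,.018,0),P(-.072,-.018,0))
for th in np.arange(0,1.2,.1):print(round(th,1),P(-.034-.072*np.cos(th),0,.038+.072*np.sin(th)))
h=cv2.cvtColor(im,cv2.COLOR_RGB2HSV).astype(int);red=((h[:,:,0]<8)|(h[:,:,0]>172))&(h[:,:,1]>150)&(mx>60);print("red",cents(red,100))
bl=(h[:,:,0]>95)&(h[:,:,0]<130)&(h[:,:,1]>120);print("blue",cents(bl,50))
E
python3 chk.py w13
```

```text
{'time': 28.25, 'ee_pos': [0.5821, 0.1483, 0.1397], 'tcp_rot': [[-0.8493, 0.5279, 0.0011], [0.5279, 0.8493, 0.0012], [-0.0003, 0.0016, -1.0]], 'ft_force': [3.2678, 4.9453, -3.9475], 'ft_torque': [1.6832, -1.043, 0.0429], 'width': 0.2194}
tail [342.6 216.1] [294.  216.1]
0.0 [318.7 187.4]
0.1 [318.8 191.7]
0.2 [318.8 197.6]
0.3 [318.9 205.2]
0.4 [319.  214.4]
0.5 [319.  225.2]
0.6 [319.1 237.6]
0.7 [319.2 251.3]
0.8 [319.2 266. ]
0.9 [319.2 281.4]
1.0 [319.2 297.1]
1.1 [319.2 312.4]
red [([316.8, 250.8], [281, 231, 73, 59, 2355])]
blue [([144.7, 108.1], [133, 87, 18, 46, 192]), ([95.7, 116.3], [68, 88, 54, 58, 2331]), ([298.1, 221.6], [291, 214, 15, 16, 216]), ([335.4, 221.6], [328, 214, 15, 16, 222]), ([315.7, 309.3], [290, 259, 54, 90, 1886])]
```

step_arm:
  moves:
    - [0.25, 0.4, 0, 0, 0, 0, 200]
    - [0.25, 0.4, 2.5, 0, 0, 0, 200]
    - [0.25, 0.4, 4.5, 0, 0, 0, 255]
    - [-0.5, -0.8, 4.5, 0, 0, 0, 255]
    - [-1.27, -2.04, 4.5, 0, 0, 0, 255]
    - [-1.27, -2.04, 4.5, 0, 0, 0, 255]
    - [-1.27, -2.04, 3.2, 0, 0, 0, 255]
    - [-1.27, -2.04, 2.5, 0, 0, 0, 255]
    - [-1.27, -2.04, 2.5, 0, 0, 0, 255]

```text
time: 29.2
ee_pos: [0.568, 0.1271, 0.1623]
tcp_rot: [[-0.849, 0.528, -0.003], [0.528, 0.849, -0.002], [0.002, -0.003, -1.0]]
ft_force: [0.1, 0.3, -0.8]
width: 0.002
```

step_arm:
  moves:
    - [0, 0, -0.3, 0, 0, 0, 255]
    - [0, 0, -0.6, 0, 0, 0, 255]
    - [0, 0, -0.9, 0, 0, 0, 255]
    - [0, 0, -1.2, 0, 0, 0, 255]
    - [0, 0, -1.5, 0, 0, 0, 255]
    - [0, 0, -1.8, 0, 0, 0, 255]

```text
time: 29.8
ee_pos: [0.5692, 0.1276, 0.1465]
tcp_rot: [[-0.849, 0.528, 0.0], [0.528, 0.849, 0.0], [-0.0, 0.0, -1.0]]
ft_force: [-0.2, -1.7, 2.5]
width: 0.002
```

step_arm:
  moves:
    - [0, 0, -0.25, 0, 0, 0, 255]
    - [0, 0, -0.5, 0, 0, 0, 255]
    - [0, 0, -0.75, 0, 0, 0, 255]
    - [0, 0, -1.0, 0, 0, 0, 255]

```text
time: 30.2
ee_pos: [0.5692, 0.1276, 0.1364]
tcp_rot: [[-0.849, 0.528, -0.0], [0.528, 0.849, 0.0], [0.0, 0.0, -1.0]]
ft_force: [-0.6, -1.5, 1.4]
width: -0.001
```

step_arm:
  moves:
    - [0, 0, -0.25, 0, 0, 0, 255]
    - [0, 0, -0.5, 0, 0, 0, 255]
    - [0, 0, -0.75, 0, 0, 0, 255]
    - [0, 0, -1.0, 0, 0, 0, 255]

```text
time: 30.6
ee_pos: [0.5692, 0.1276, 0.1265]
tcp_rot: [[-0.849, 0.528, -0.0], [0.528, 0.849, 0.0], [0.0, 0.0, -1.0]]
ft_force: [-0.7, -0.2, 1.3]
width: -0.002
```

step_arm:
  moves:
    - [0, 0, -0.2, 0, 0, 0, 255]
    - [0, 0, -0.4, 0, 0, 0, 255]
    - [0, 0, -0.6, 0, 0, 0, 255]

```text
time: 30.9
ee_pos: [0.5692, 0.1276, 0.1206]
tcp_rot: [[-0.849, 0.528, 0.0], [0.528, 0.849, 0.0], [-0.0, 0.0, -1.0]]
ft_force: [-0.2, -0.8, 2.1]
width: -0.003
```

step_arm:
  moves:
    - [0, 0, -0.1, 0, 0, 0, 255]
    - [0, 0, -0.2, 0, 0, 0, 255]
    - [0, 0, -0.2, 0, 0, 0, 255]

```text
time: 31.2
ee_pos: [0.5692, 0.1276, 0.1186]
tcp_rot: [[-0.849, 0.528, -0.0], [0.528, 0.849, 0.0], [0.0, -0.0, -1.0]]
ft_force: [0.1, -0.2, 1.0]
width: -0.004
```

step_arm:
  moves:
    - [0, 0, -0.1, 0, 0, 0, 255]
    - [0, 0, -0.2, 0, 0, 0, 255]
    - [0, 0, -0.2, 0, 0, 0, 255]

```text
time: 31.5
ee_pos: [0.5692, 0.1276, 0.1166]
tcp_rot: [[-0.849, 0.528, 0.0], [0.528, 0.849, 0.0], [0.0, 0.0, -1.0]]
ft_force: [0.0, -0.4, 0.6]
width: 0.001
```

step_arm:
  moves:
    - [0, 0, -0.1, 0, 0, 0, 255]
    - [0, 0, -0.15, 0, 0, 0, 255]
    - [0, 0, -0.15, 0, 0, 0, 255]

```text
time: 31.8
ee_pos: [0.5691, 0.1275, 0.1151]
tcp_rot: [[-0.849, 0.528, -0.0], [0.528, 0.849, -0.0], [0.0, -0.0, -1.0]]
ft_force: [-0.6, -0.4, 0.6]
width: 0.006
```

step_arm:
  moves:
    - [0, 0, -0.1, 0, 0, 0, 255]
    - [0, 0, -0.15, 0, 0, 0, 255]
    - [0, 0, -0.15, 0, 0, 0, 255]

```text
time: 32.1
ee_pos: [0.5692, 0.1275, 0.1138]
tcp_rot: [[-0.849, 0.528, 0.0], [0.528, 0.849, -0.0], [-0.0, -0.0, -1.0]]
ft_force: [-0.6, -1.7, 2.9]
width: -0.001
```

```bash
python3 chk.py w14
```

```text
{'time': 32.1, 'ee_pos': [0.5692, 0.1275, 0.1138], 'tcp_rot': [[-0.8494, 0.5277, 0.0001], [0.5277, 0.8494, -0.0001], [-0.0001, -0.0, -1.0]], 'ft_force': [-0.6115, -1.6707, 2.949], 'ft_torque': [-0.283, 0.2276, 0.0429], 'width': -0.0006}
tail [344.2 262.6] [292.6 262.7]
0.0 [318.8 245.1]
0.1 [318.9 252.1]
0.2 [319.  260.9]
0.3 [319.1 271.3]
0.4 [319.1 283.4]
0.5 [319.2 297. ]
0.6 [319.2 311.9]
0.7 [319.3 327.5]
0.8 [319.3 343.5]
0.9 [319.3 359.5]
1.0 [319.3 374.8]
1.1 [319.2 389.2]
red [([316.7, 238.9], [286, 229, 62, 23, 1161]), ([316.1, 331.4], [312, 324, 9, 15, 125])]
blue [([132.7, 133.4], [117, 112, 23, 49, 253]), ([79.6, 149.2], [49, 118, 59, 64, 2726])]
```

step_arm:
  moves:
    - [0, 0, -0.1, 0, 0, 0, 255]
    - [0, 0, -0.1, 0, 0, 0, 255]

```text
time: 32.35
ee_pos: [0.5693, 0.1275, 0.1131]
tcp_rot: [[-0.849, 0.528, 0.0], [0.528, 0.849, -0.0], [-0.0, 0.0, -1.0]]
ft_force: [-2.6, -1.7, 7.0]
width: -0.003
```

step_arm:
  moves:
    - [0, 0, -0.05, 0, 0, 0, 255]
    - [0, 0, -0.1, 0, 0, 0, 255]
    - [0, 0, -0.1, 0, 0, 0, 255]

```text
time: 32.65
ee_pos: [0.5694, 0.1274, 0.1126]
tcp_rot: [[-0.85, 0.527, 0.001], [0.527, 0.85, -0.0], [-0.001, 0.0, -1.0]]
ft_force: [-3.4, -1.4, 10.1]
width: 0.004
```

step_arm:
  moves:
    - [0, 0, 1, 0, 0, 0, 255]
    - [0, 0, 4, 0, 0, 0, 255]
    - [0, 0, 8, 0, 0, 0, 255]
    - [2.4, 3.9, 12, 0, 0, 0, 255]
    - [4.5, 7.2, 13, 0, 0, 0, 255]
    - [4.5, 7.2, 13, 0, 0, 0, 255]
    - [4.5, 7.2, 13, 0, 0, 0, 255]
    - [4.5, 7.2, 13, 0, 0, 0, 255]

```text
time: 33.45
ee_pos: [0.6134, 0.1991, 0.2409]
tcp_rot: [[-0.849, 0.528, -0.002], [0.528, 0.849, -0.001], [0.001, -0.001, -1.0]]
ft_force: [0.1, -0.7, 0.0]
width: -0.001
```

```bash
python3 chk.py w15
python3 - <<'E'
from h import *
from plant import eyes
S0=dict(np.load("pics/side0.npz"));T0=dict(np.load("pics/top0.npz"))
for n,d0,bx in(("side",S0,{"spray":(335,390,185,232),"scan":(300,345,340,400),"rack":(285,318,88,132)}),("top",T0,{"spray":(308,340,140,170),"scan":(440,510,185,222),"rack":(118,182,190,228)})):
    d=eyes.snapshot(n);cv2.imwrite(f"pics/{n}1.png",d["image"][:,:,::-1])
    for k,(a,b,c,e) in bx.items():
        A=[cv2.cvtColor(x["image"][c:e,a:b],cv2.COLOR_RGB2GRAY).astype(np.float32) for x in(d0,d)]
        print(n,k,np.round(cv2.phaseCorrelate(*[cv2.Laplacian(x,cv2.CV_32F) for x in A]),2).tolist())
    h=cv2.cvtColor(d["image"],cv2.COLOR_RGB2HSV).astype(int);red=((h[:,:,0]<8)|(h[:,:,0]>172))&(h[:,:,1]>150)&(h[:,:,2]>60);red[:,:180]=0
    print("red",cents(red,15))
E
```

```text
{'time': 33.45, 'ee_pos': [0.6134, 0.1991, 0.2409], 'tcp_rot': [[-0.8493, 0.5279, -0.0015], [0.5279, 0.8493, -0.0006], [0.001, -0.0013, -1.0]], 'ft_force': [0.1273, -0.657, 0.0493], 'ft_torque': [0.0039, 0.0263, 0.0015], 'width': -0.0013}
tail [335.4 122.8] [299.6 122.8]
0.0 [317.6  88.3]
0.1 [317.7  88.5]
0.2 [317.7  89.6]
0.3 [317.7  91.6]
0.4 [317.8  94.6]
0.5 [317.8  98.6]
0.6 [317.9 103.6]
0.7 [317.9 109.7]
0.8 [317.9 116.8]
0.9 [317.9 124.9]
1.0 [318.  133.8]
1.1 [318.  143.4]
red [([316.2, 113.2], [297, 79, 39, 85, 1378]), ([430.7, 289.5], [425, 282, 12, 15, 117])]
blue [([148.8, 58.5], [127, 37, 41, 43, 1266]), ([181.8, 64.6], [174, 48, 12, 31, 69]), ([316.2, 184.1], [286, 121, 62, 118, 3530]), ([422.1, 275.0], [416, 268, 13, 15, 132]), ([458.0, 290.4], [453, 284, 11, 14, 110])]Traceback (most recent call last):
  File "<stdin>", line 8, in <module>
    return _wrapfunc(a, 'round', decimals=decimals, out=out)
    return _wrapit(obj, method, *args, **kwds)
    conv = _array_converter(obj)
ValueError: setting an array element with a sequence. The requested array has an inhomogeneous shape after 1 dimensions. The detected shape was (2,) + inhomogeneous part.
```

Run:
```python
from h import *
from plant import eyes
S0=dict(np.load("pics/side0.npz"));T0=dict(np.load("pics/top0.npz"))
def proj(d,X):
    c=np.linalg.inv(d["T"])@np.r_[X,1];K=d["camera_matrix"];return np.round([K[0,2]-K[0,0]*c[0]/c[2],K[1,2]+K[1,1]*c[1]/c[2]],1)
u=np.array([.5276,.8495,0]);o=np.array([.6222,.2129,.0827])
for n,d0,bx in(("side",S0,{"spray":(335,390,185,232),"scan":(300,345,340,400),"rack":(285,318,88,132)}),("top",T0,{"spray":(308,340,140,170),"scan":(440,510,185,222),"rack":(118,182,190,228)})):
    d=eyes.snapshot(n)
    for k,(a,b,c,e) in bx.items():
        A=[cv2.Laplacian(cv2.cvtColor(x["image"][c:e,a:b],cv2.COLOR_RGB2GRAY).astype(np.float32),cv2.CV_32F) for x in(d0,d)]
        s,r=cv2.phaseCorrelate(*A);print(n,k,np.round(s,2),round(r,2))
    for th in(0,.1,.2,.3):print(th,proj(d,o+(-.034-.072*np.cos(th))*u+[0,0,.038+.072*np.sin(th)]))
    h=cv2.cvtColor(d["image"],cv2.COLOR_RGB2HSV).astype(int);red=((h[:,:,0]<8)|(h[:,:,0]>172))&(h[:,:,1]>150)&(h[:,:,2]>60);red[:,:180]=0
    print("red",cents(red,8))
```

```text
side spray [-0.14 -0.01] 0.86
side scan [0.4 0. ] 0.96
side rack [0.06 0.47] 0.93
0 [308.3 152.7]
0.1 [308.3 150.7]
0.2 [308.5 148.6]
0.3 [308.8 146.3]
red [([307.3, 93.7], [306, 92, 4, 5, 16]), ([308.0, 103.9], [307, 102, 3, 5, 14]), ([311.8, 148.2], [303, 138, 19, 19, 119])]
top spray [-0.06 -0.07] 1.0
top scan [-0.01 -0.06] 0.81
top rack [ 0.16 -0.28] 0.62
0 [262.1 206.2]
0.1 [261.6 206.1]
0.2 [260.8 205.8]
0.3 [259.8 205.3]
red [([254.3, 201.2], [239, 190, 29, 24, 180])]
```

```bash
python3 -c "
from plant import bot
print(bot.finish_job())"
```

```text
the job is handed in; nothing more can be done
None
```

The thermometer head is mounted on the ball stand with its handle pressed fully down. I handed the job in at about 33.5 s, with the arm clear of everything.

**What I did**
- **Handle up:** I swung the handle to about 1.1 rad.
- **Seating:** I lowered the head over the ball by feel and let go only once the pad carried it, at about 10 N in all. The pad top felt to be near z = 0.083 m.
- **Locking:** I pushed the handle over sideways first, then pressed it down with a peak of about 10 N, or roughly 18 N on the pad with the head's weight.

**What went wrong**
- My first grip on the handle bar slipped off at about 0.3 rad, and a first try at lifting it from below missed.
- The cause was that the fingertips stand about 12 mm behind the TCP, not 8 mm ahead of it as stated. I found this by lowering them onto a bare patch of the trolley, where the touch reached about 41 N at the fingertips. That is just over the 40 N set for the arm and the gripper's body. After that I corrected for the offset.

**Last checks**
- The handle met a firm stop about 2 to 4 mm lower than I had predicted for the level position.
- In the side view the bar sits where a handle at about 0 rad should be.
- The head stayed in place after I let go.
- The spray, scanner and rack had moved less than half a pixel in both views.
- I judged the lock by that firm stop and did not test it with an upward pull.

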